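# Draw a lever castle nut up to its next slot and lock it with a key

### The job

Push the lever of the castle nut on the gear spindle round clockwise (seen from above) until the nut pulls up firm, carry on only as far as the next slot that lines up with the cross hole in the spindle, and do not back it off. Then slide the locking key through slot and hole, gently and fully home, until its collar meets the nut, and let go. Leave the other things on the bench where they lie.

Things in the scene. Friction and masses are not known exactly. Their poses are not given: they have to be found in the camera images.
- gear_stand: fixed stand: round grey foot 92 mm across, on it a brass gear 74 mm across (top 26 mm above the bench), washer and castle nut, and an upright steel spindle 24 mm across, 71 mm high. Origin on the spindle's axis at bench height, z up, x along the cross hole
- cross_hole (a point): middle of the cross hole in the spindle, on its axis, 58 mm above the bench; x runs along the hole, z is up. The hole goes right through, open at both ends, 8.4 mm wide, 9 mm high
- nut_mid (a point): dark steel castle nut: hexagon 44 mm across flats, 28 to 52 mm above the bench; on it a crown 38 mm across, up to 64 mm, with six open slots 8 mm wide, one above the middle of each flat, every 60 degrees. This point: middle of the hexagon, on the axis; x runs through one pair of slots. The nut turns about the vertical axis only and stays where it is left
- lever_peg (a point): the nut is turned by its lever, an arm 13 mm wide, 30 to 37 mm above the bench, that runs out from the nut along the nut's +y and bears an upright round peg 12 mm thick at 80 mm from the axis, 37 to 51 mm above the bench. This point: middle of the peg, 45 mm above the bench; axes as the nut's
- nut_crown (a point): middle of the nut's crown. At first the nut runs freely (1 N at the peg); 0.15 to 0.9 rad clockwise from its start it pulls up firm: the push at the peg rises at once to about 10 N (0.8 N m) and stays so. The firm point differs each time and can lie anywhere between two slots; slots that pass the hole before the nut is firm do not count. It must go at least 0.04 rad past the firm point
- washer_top (a point): centre of the top of the thin steel wave washer (57 mm across) under the nut, about 28 mm above the bench. It does not turn; it sinks 1 mm per rad that the nut is turned while firm, and not while the nut runs freely or is backed off
- key_tab (a point): loose steel locking key, 90 g, on the bench: upright flat tab 20 mm long (x), 12 thick (y), 38 high, gripped across its thickness; a bar 6 mm wide, 7 high runs from it along +x. This point: centre of the tab, 19 mm above the key's underside. The collar's front face is 20 mm ahead (+x), the bar's rounded nose 65 mm ahead; the bar's centre line lies 14 mm lower
- key_mid (a point): point on the centre line of the key's bar, 39 mm ahead (+x) of the tab's centre and 14 mm below it, 19 mm ahead of the collar's face: when the key is home it lies at the middle of the cross hole. The key may go in from either end of the hole
- chasing_hammer: small hammer with wooden handle, 58x189x20 mm, lying on the bench; bystander, origin under its centre
- hex_key: bent hex key, 42x49x6 mm, lying on the bench; bystander, origin under its centre
- brass_tin: round brass tin, 62 mm across, 23 mm high; bystander, origin under its centre
- pumice: reddish stone shard, 34x40x19 mm; bystander, origin under its centre

How it is judged:
By the outcome, as a careful person would: the job done as asked, in the order asked, and still so for the second after the job is handed in, with the robot touching nothing.
It also fails if it takes over 50 s, if anything falls off the work surface, if the arm or the gripper's body presses on something with over 40 N, if the wrist force passes 120 N, or if a joint passes its speed limit or range.

### The arm

A 6-joint arm with a two-finger parallel gripper is mounted at the origin on a cart in front of the work surface, level with it; the furniture and walls round the work are solid. World frame = base frame: x ahead of the robot, y to its left, z up, the work surface at z = 0. Lengths are in m, angles in degrees, forces in N, time in s.
With the tool pointing down it reaches from about 0.4 to 0.825 m from the base axis. Payload 7 kg.
Tool frame: the origin (TCP) lies midway between the tips of the shut fingers; the grasp point (between the pads) lies 19 mm behind it; z points along the fingers, y is the direction in which the jaws open and shut (so a half turn about z gives the same grasp; the last joint's range is limited). The gripper opens to 88 mm and grips with 3 to 60 N. Pads are 19 mm wide; open, the fingers measure 130 mm over their backs; the gripper's body (78 mm by 193 mm) begins 47 mm behind the grasp point.
Start: joints at [-50.758, 20.546, 0.682, 0, -70.136, -16.507], TCP at [0.261, -0.623, 0.227] pointing down, gripper open.
Joint ranges: [-176.03, 176.03], [-82.01, 121.73], [-58.28, 71.71], [-173.87, 95.51], [-174.79, -0.11], [-173.66, 173.66]. Speed limits (degrees/s): [136.94, 136.94, 172.46, 180, 180, 180].

### API

Orientations are given as [roll, pitch, yaw] about the fixed x, y, z axes, in that order (R = Rz(yaw) Ry(pitch) Rx(roll)).
In Python, from plant import get_state, capture, close_job gives the robot as it stands.
- The arm moves only by the tool apply_moves, never from a script. Its argument "commands" is a list of rows, each an object with "grip": the opening, from 0 (shut) to 1 (fully open); "dp": the shift along the tool's x, y, z in mm, a list of three; "yaw": the turn about the tool's z in rad. A call has 1 to 12 rows; each row is the pose to reach, as a shift and turn from the pose commanded when the call began, along the tool's axes at that moment; what a row does not reach only later rows make up. A row lasts 1/8 s, in which the tool goes at most 62.5 mm and 10.7 degrees, less where a joint would pass 70% of its speed; a pose out of reach is approached as far as the arm can. A call with a gripper value outside its range is refused whole. The fingers move at their own pace and stop on an object; "newtons" is the grip in N (left out, the last holds). Time passes only in rows, so rows that repeat a pose let the fingers close. It gives the time, the measured TCP pose, the force and the opening at its end, in the units of the state.
- get_state(): the state, without advancing time (a new reading comes with each control period).
- capture(name): name is "scene" or "top"; returns a dict with "color" (420x560x3 uint8, red, green, blue), "camera_matrix" (3x3 intrinsics, pixels), "xyz" and "rotation" of the camera in the world. Camera axes: x right, y up, looking along -z (the intrinsics and any distortion apply to the point x, -y, -z); pixel columns grow to the right and rows downward; lengths in m; the calibration is good to about 2 mm. A picture is of the moment at which its call begins. There is no depth.
- close_job(): hands the job in, once; it reports no verdict.
The state is a dict: "time_s": time; "joints": joint angles; "qd": joint speeds; "joint_torque": joint torques, N m; "tcp_pos": TCP position; "eef_rot": TCP orientation; "contact_force": force on the tool from outside, world axes, zero at the start; "moment": the same for the moment, N m; "gripper_width": finger opening in m.
Only numpy, scipy, OpenCV 4.12 (cv2) and the standard library are available. Lean on these libraries where they do the work, as an engineer would, in place of code of your own. Each camera call takes 0.05 s, during which the arm holds its last target.

## Working session

There is one attempt and no reset: what is moved stays moved. The work goes in short steps, Python scripts to look and compute and a tool call to move; the robot and the scene stay as the last step left them, time stands still between calls to the robot, and variables do not carry over. Pictures are saved under pics/ and viewed, and the job is handed in when it is done.

Besides the shell and the picture viewer there is one more tool, called after "Call:" in YAML: its name, and indented under it one key for each argument. apply_moves: Moves the arm, as the interface text tells. Its arguments: {"type":"object","properties":{"commands":{"type":"array","items":{"type":"object","properties":{"grip":{"type":"number"},"dp":{"type":"array","items":{"type":"number"}},"yaw":{"type":"number"}}}},"newtons":{"type":"number"}},"required":["commands"]}

```bash
mkdir -p pics; ls
cat > h.py <<'E'
import numpy as np,cv2
from plant import get_state,capture,close_job
def snap(n,f):
    c=capture(n); cv2.imwrite('pics/'+f,c['color'][:,:,::-1]); 
    import pickle; pickle.dump(c,open('pics/'+f+'.pkl','wb')); return c
def ray(c,u,v):
    K=np.array(c['camera_matrix']);d=np.linalg.inv(K)@np.array([u,v,1.])
    d=np.array([d[0],-d[1],-d[2]]); R=np.array(c['rotation']); return np.array(c['xyz']),R@d
def onz(c,u,v,z):
    o,d=ray(c,u,v); return o+d*(z-o[2])/d[2]
def proj(c,p):
    q=np.array(c['rotation']).T@(np.array(p)-np.array(c['xyz'])); w=np.array(c['camera_matrix'])@np.array([q[0],-q[1],-q[2]]); return w[:2]/w[2]
E
python3 - <<'E'
from h import *
print(get_state())
for n in('scene','top'):
    c=snap(n,n+'0.png'); print({k:v for k,v in c.items() if k!='color'})
E
```

```text
pics
{'time_s': 0.0, 'joints': array([-5.07596243e+01,  2.05906214e+01,  6.34469192e-01, -1.80587941e-02,
       -7.01365499e+01, -1.65061399e+01]), 'qd': array([-0.08022932,  0.07823887,  0.02508926, -0.00042369,  0.02455798,
        0.00595792]), 'joint_torque': array([-8.38932792e-04, -5.82712269e+01,  2.93046820e+01,  6.99698254e+00,
        6.74390380e-03, -1.74622232e-04]), 'tcp_pos': array([ 0.26062823, -0.62213028,  0.22564364]), 'eef_rot': array([ 1.79906295e+02, -1.00636969e-02, -1.57271906e+02]), 'contact_force': array([0.74165563, 0.15469165, 0.50762321]), 'moment': array([-0.0178575 , -0.00405066, -0.00040751]), 'gripper_width': 0.08814774058493358}
{'camera_matrix': array([[427.84788288,   0.        , 271.0850416 ],
       [  0.        , 427.84788288, 216.46664808],
       [  0.        ,   0.        ,   1.        ]]), 'xyz': array([-0.05443071, -0.5094847 ,  0.40838646]), 'rotation': array([ 66.54140169,  -0.94477523, -54.95497616])}
{'camera_matrix': array([[488.61425722,   0.        , 286.71939731],
       [  0.        , 488.61425722, 207.25385381],
       [  0.        ,   0.        ,   1.        ]]), 'xyz': array([ 0.37411641, -0.06080119,  0.92231509]), 'rotation': array([ 13.9576166 ,   0.16015371, -99.35054199])}
```

```bash
sed -i "s/np.array(c\['rotation'\])/rot(c['rotation'])/g" h.py
cat >> h.py <<'E'
def rot(e):
    from scipy.spatial.transform import Rotation as S
    return S.from_euler('xyz',e,degrees=True).as_matrix()
def load(f):
    import pickle; return pickle.load(open('pics/'+f+'.pkl','rb'))
E
```

```text
(no output)
```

View pics/scene0.png

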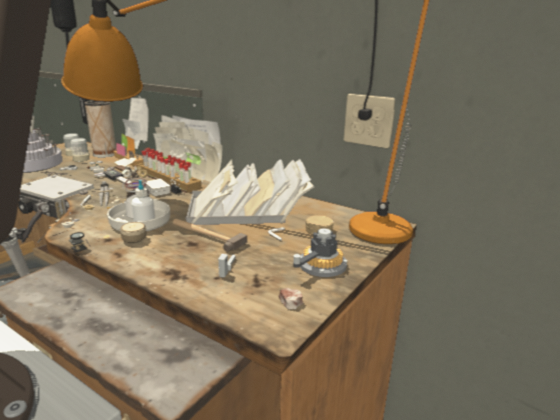

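View pics/top0.png

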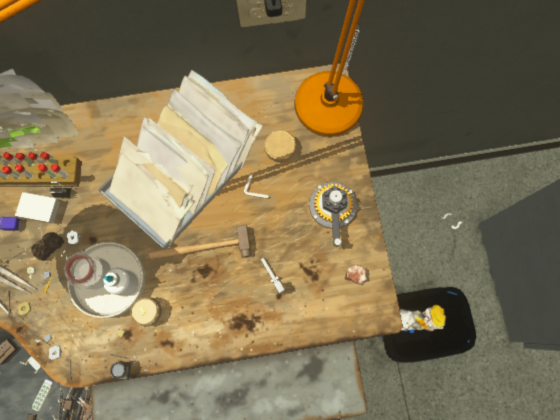

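Run:
```python
from h import *
c=load('top0.png');im=c['color'][:,:,::-1]
a=cv2.resize(im[165:265,285:385],(600,600),interpolation=cv2.INTER_CUBIC)
cv2.imwrite('pics/t0a.png',a)
cv2.imwrite('pics/t0b.png',cv2.resize(im[250:300,250:300],(500,500),interpolation=cv2.INTER_CUBIC))
s=load('scene0.png');im=s['color'][:,:,::-1]
cv2.imwrite('pics/s0a.png',cv2.resize(im[220:320,200:360],(800,500),interpolation=cv2.INTER_CUBIC))
for uv,z in [((333,204),.026),((337,242),.05),((336,196),.071),((272,275),.0)]: print(uv,onz(c,*uv,z))
```

```text
(333, 204) [ 0.58630559 -0.18198317  0.026     ]
(337, 242) [ 0.50977313 -0.17275515  0.05      ]
(336, 196) [ 0.58942053 -0.18399808  0.071     ]
(272, 275) [ 0.47571843 -0.04686702  0.        ]
```

View pics/t0a.png

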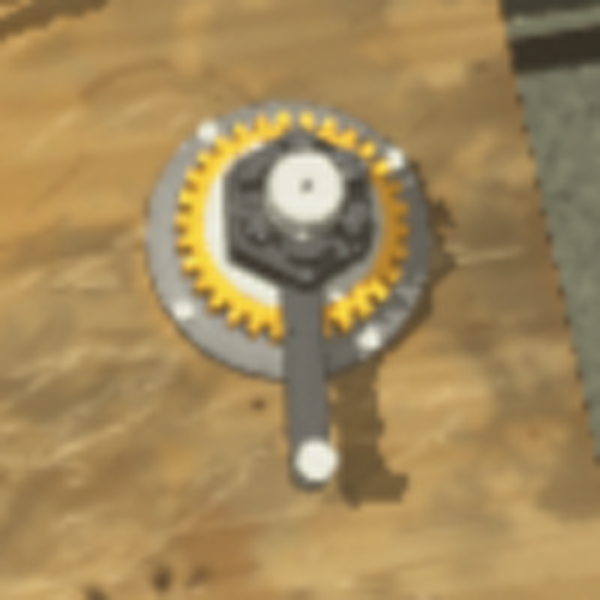

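View pics/t0b.png

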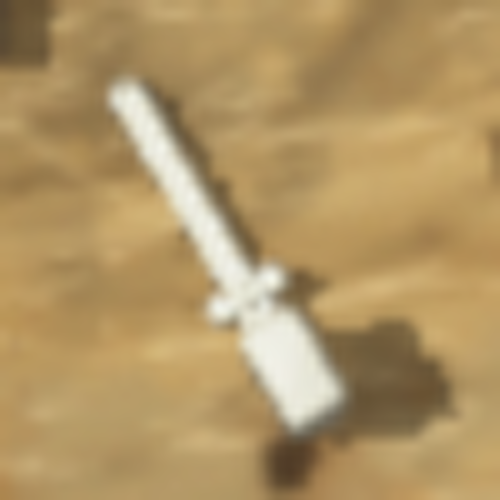

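View pics/s0a.png

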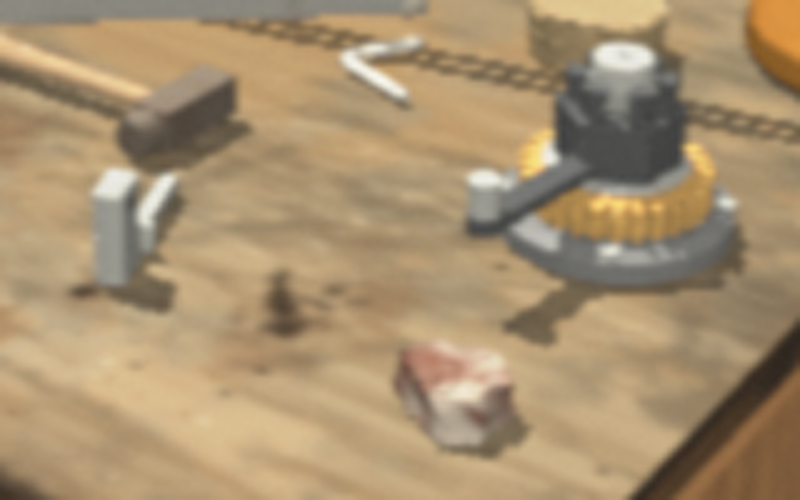

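Run:
```python
from h import *
c=load('top0.png');im=c['color'][:,:,::-1]
a=cv2.resize(im[180:220,315:355],(600,600),interpolation=cv2.INTER_NEAREST)
s=load('scene0.png');im=s['color'][:,:,::-1]
b=cv2.resize(im[222:272,300:350],(600,600),interpolation=cv2.INTER_NEAREST)
g=lambda x:(255*(x/255.)**.5).astype(np.uint8)
cv2.imwrite('pics/z0.png',g(cv2.resize(np.hstack([a,b]),(800,400))))
for n in [(207,131),(397,157),(184,310),(370,340)]:
    p=onz(c,285+n[0]/6-.5,165+n[1]/6-.5,.012); print(p)
for (u,v),z in [((305,187),.071),((315,461),.051)]: print(onz(c,285+u/6-.5,165+v/6-.5,z))
print(onz(s,200+625/5-.5,220+56/5-.5,.071),onz(s,200+485/5-.5,220+180/5-.5,.051))
# key
for (u,v),z in [((122,90),.0085),((245,292),.0085),((298,368),.038),((265,325),.038)]: print(onz(c,250+u/10-.5,250+v/10-.5,z))
```

```text
[ 0.62882377 -0.16363162  0.012     ]
[ 0.61022269 -0.22252714  0.012     ]
[ 0.57159243 -0.14582732  0.012     ]
[ 0.55233748 -0.2023767   0.012     ]
[ 0.59022987 -0.18292724  0.071     ]
[ 0.51081535 -0.17285468  0.051     ]
[ 0.59103602 -0.18421405  0.071     ] [ 0.51054398 -0.17436904  0.051     ]
[ 0.5084311  -0.03269864  0.0085    ]
[ 0.46740563 -0.04960107  0.0085    ]
[ 0.44946538 -0.05722174  0.038     ]
[ 0.45798619 -0.05258711  0.038     ]
```

View pics/z0.png

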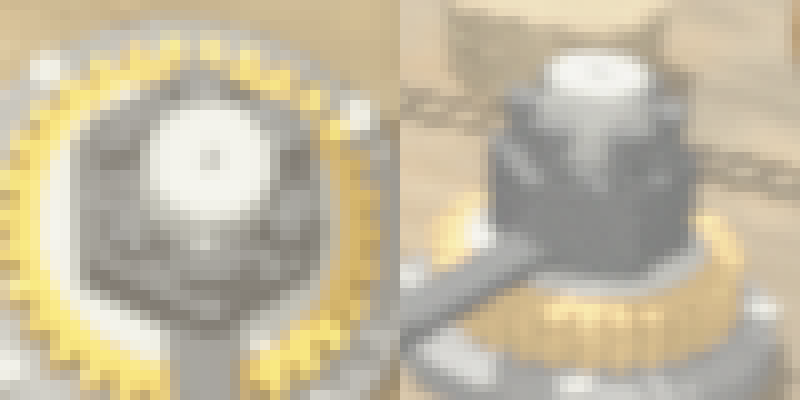

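```bash
cat >> h.py <<'E'
def plan(pos,yaw=None):
    s=get_state();R=rot(s['eef_rot']);d=R.T@(np.array(pos)-s['tcp_pos'])*1000
    dy=None
    if yaw is not None: dy=-np.deg2rad((yaw-s['eef_rot'][2]+180)%360-180)
    print('t',round(s['time_s'],2),'at',s['tcp_pos'].round(4),s['eef_rot'].round(2),'F',s['contact_force'].round(1),'w',round(s['gripper_width'],4)); print('dp',d.round(1),'yaw',dy)
E
python3 -c "
from h import *
plan([.5107,-.1736,.10],172.8)"
```

```text
t 0.1 at [ 0.2607 -0.6222  0.2257] [ 1.7991e+02 -1.0000e-02 -1.5727e+02] F [-0.1 -0.6  0.1] w 0.0875
dp [-403.9  316.9  126.1] yaw 0.522345998263136
```

Call:
apply_moves:
  commands:
    - {"dp": [-404,317,80],"yaw": 0.522,"grip": 0.27}
    - {"dp": [-404,317,80],"yaw": 0.522,"grip": 0.27}
    - {"dp": [-404,317,80],"yaw": 0.522,"grip": 0.27}
    - {"dp": [-404,317,80],"yaw": 0.522,"grip": 0.27}
    - {"dp": [-404,317,80],"yaw": 0.522,"grip": 0.27}
    - {"dp": [-404,317,80],"yaw": 0.522,"grip": 0.27}
    - {"dp": [-404,317,80],"yaw": 0.522,"grip": 0.27}
    - {"dp": [-404,317,80],"yaw": 0.522,"grip": 0.27}
    - {"dp": [-404,317,80],"yaw": 0.522,"grip": 0.27}
    - {"dp": [-404,317,126],"yaw": 0.522,"grip": 0.27}
    - {"dp": [-404,317,126],"yaw": 0.522,"grip": 0.27}
    - {"dp": [-404,317,126],"yaw": 0.522,"grip": 0.27}
  newtons: 10

```text
time_s: 1.6
tcp_pos: [0.5113, -0.1745, 0.1015]
eef_rot: [-180.0, 0.0, 172.8]
contact_force: [-0.6, 0.4, -0.3]
gripper_width: 0.0236
```

```bash
python3 -c "
from h import *
plan([.5107,-.1736,.041],172.8)
snap('top','t1.png');snap('scene','s1.png')"
```

```text
t 1.6 at [ 0.5113 -0.1745  0.1015] [-179.97    0.    172.83] F [-0.6  0.4 -0.3] w 0.0236
dp [ 0.7  0.8 60.5] yaw 0.0005486286932404912
```

Call:
apply_moves:
  commands:
    - {"dp": [0.7,0.8,20],"grip": 0.27}
    - {"dp": [0.7,0.8,40],"grip": 0.27}
    - {"dp": [0.7,0.8,55],"grip": 0.27}
    - {"dp": [0.7,0.8,60],"grip": 0.27}
    - {"dp": [0.7,0.8,60],"grip": 0.27}

```text
$.commands[0]: bad value
```

```bash
python3 -c "
from h import *
plan([.5107,-.1736,.041],172.8)
c=snap('top','t2.png');s=snap('scene','s2.png')
f=lambda c,r:cv2.resize(c['color'][r[0]:r[1],r[2]:r[3],::-1],(400,400),interpolation=cv2.INTER_CUBIC)
cv2.imwrite('pics/z2.png',np.hstack([f(c,(170,260,295,385)),f(s,(220,290,285,355))]))"
```

```text
t 1.7 at [ 0.5118 -0.1745  0.1022] [-1.800e+02  1.300e-01  1.728e+02] F [ 0.6  0.2 -0. ] w 0.0239
dp [ 1.3  0.8 61.2] yaw 5.136866136024017e-05
```

View pics/z2.png

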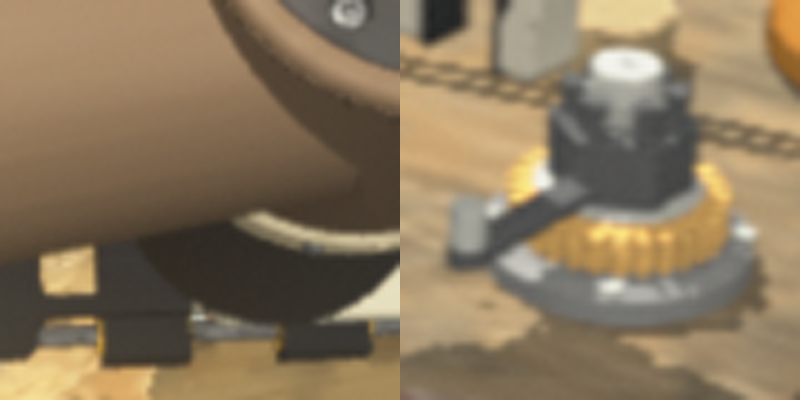

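Call:
apply_moves:
  commands:
    - {"dp": [1,0.8,20],"yaw": 0,"grip": 0.27}
    - {"dp": [1,0.8,40],"yaw": 0,"grip": 0.27}
    - {"dp": [1,0.8,55],"yaw": 0,"grip": 0.27}
    - {"dp": [1,0.8,60],"yaw": 0,"grip": 0.27}
    - {"dp": [1,0.8,60],"yaw": 0,"grip": 0.27}

```text
time_s: 2.42
tcp_pos: [0.5102, -0.1732, 0.0407]
eef_rot: [-180.0, -0.0, 172.8]
contact_force: [0.6, 0.5, 0.2]
gripper_width: 0.0237
```

```bash
cat >> h.py <<'E'
A=np.array([.5906,-.1836])
def look(k,zoom=True):
    c=snap('top',f't{k}.png');s=snap('scene',f's{k}.png')
    f=lambda c,r:cv2.resize(c['color'][r[0]:r[1],r[2]:r[3],::-1],(400,400),interpolation=cv2.INTER_CUBIC)
    cv2.imwrite(f'pics/z{k}.png',np.hstack([f(c,(170,260,295,385)),f(s,(220,290,285,355))]))
E
python3 -c "
from h import *
plan([.5107,-.1736,.041],172.8)
look(3)"
```

```text
t 2.42 at [ 0.5102 -0.1732  0.0407] [-1.7999e+02 -1.0000e-02  1.7283e+02] F [0.6 0.5 0.2] w 0.0237
dp [-0.6 -0.3 -0.3] yaw 0.0004634124212280133
```

View pics/z3.png

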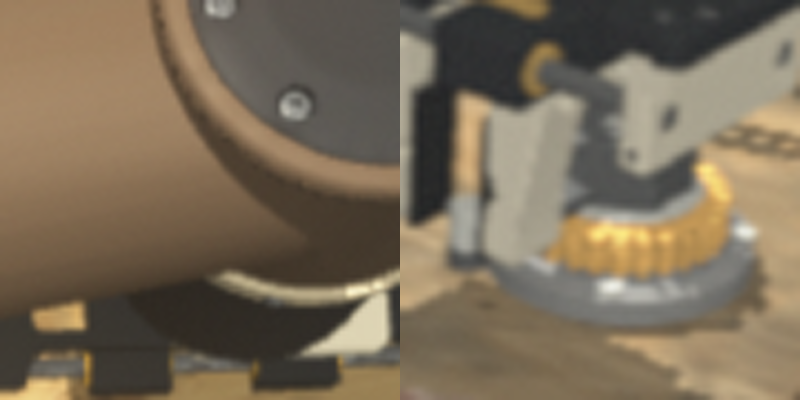

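Call:
apply_moves:
  commands:
    - {"dp": [-0.3,3,0],"yaw": 0,"grip": 0.27}
    - {"dp": [-0.3,5.5,0],"yaw": 0,"grip": 0.27}
    - {"dp": [-0.5,8,0],"yaw": 0.025,"grip": 0.27}
    - {"dp": [-0.7,10,0],"yaw": 0.05,"grip": 0.27}
    - {"dp": [-1.0,12,0],"yaw": 0.075,"grip": 0.27}
    - {"dp": [-1.3,14,0],"yaw": 0.1,"grip": 0.27}

```text
time_s: 3.28
tcp_pos: [0.5132, -0.1593, 0.0406]
eef_rot: [180.0, 0.0, 167.0]
contact_force: [-0.3, -0.9, 0.0]
gripper_width: 0.0236
```

```bash
cat >> h.py <<'E'
def arc(th,lead=6,r=80):
    t=np.deg2rad(th);u=np.array([np.cos(t),np.sin(t)]);w=np.array([np.sin(t),-np.cos(t)])
    p=A+(r*u+lead*w)/1000; plan([p[0],p[1],.041],th)
    s=get_state();d=s['tcp_pos'][:2]-A; yaw=s['eef_rot'][2]
    print('Ftan',s['contact_force'][:2]@w,'lever est', np.rad2deg(np.arctan2(d[1],d[0]))+np.rad2deg(np.arcsin(lead/1000/np.hypot(*d))))
E
python3 -c "
from h import *
for dth in (5.73,8.6,11.46,14.3): arc(172.8-dth)"
```

```text
t 3.27 at [ 0.5132 -0.1593  0.0406] [1.80e+02 1.00e-02 1.67e+02] F [-0.3 -0.9  0. ] w 0.0236
dp [-0.8 -0.4 -0.4] yaw -0.001189559871954361
Ftan -0.9025143884252614 lever est 166.79638306959794
t 3.27 at [ 0.5132 -0.1593  0.0406] [1.80e+02 1.00e-02 1.67e+02] F [-0.3 -0.9  0. ] w 0.0236
dp [-1.2  3.6 -0.4] yaw 0.04890138966028298
Ftan -0.9043322906185437 lever est 166.79638306959794
t 3.27 at [ 0.5132 -0.1593  0.0406] [1.80e+02 1.00e-02 1.67e+02] F [-0.3 -0.9  0. ] w 0.0236
dp [-1.8  7.6 -0.4] yaw 0.09881780626732103
Ftan -0.9038871133019469 lever est 166.79638306959794
t 3.27 at [ 0.5132 -0.1593  0.0406] [1.80e+02 1.00e-02 1.67e+02] F [-0.3 -0.9  0. ] w 0.0236
dp [-2.6 11.5 -0.4] yaw 0.14838515702396005
Ftan -0.9012168995529622 lever est 166.79638306959794
```

Call:
apply_moves:
  commands:
    - {"dp": [-0.4,2,0],"yaw": 0.025,"grip": 0.27}
    - {"dp": [-1,4,0],"yaw": 0.05,"grip": 0.27}
    - {"dp": [-1,4,0],"yaw": 0.05,"grip": 0.27}

```text
time_s: 3.65
tcp_pos: [0.5148, -0.1555, 0.0404]
eef_rot: [180.0, -0.0, 164.2]
contact_force: [-0.7, 0.8, 0.1]
gripper_width: 0.0239
```

Call:
apply_moves:
  commands:
    - {"dp": [-0.2,2,0],"yaw": 0.025,"grip": 0.27}
    - {"dp": [-0.5,4,0],"yaw": 0.05,"grip": 0.27}

```text
time_s: 3.9
tcp_pos: [0.5163, -0.152, 0.0405]
eef_rot: [-180.0, -0.0, 161.3]
contact_force: [-1.7, -0.7, -0.3]
gripper_width: 0.0237
```

Call:
apply_moves:
  commands:
    - {"dp": [-0.2,2,0],"yaw": 0.025,"grip": 0.27}
    - {"dp": [-0.5,4,0],"yaw": 0.05,"grip": 0.27}

```text
time_s: 4.15
tcp_pos: [0.5181, -0.1482, 0.0405]
eef_rot: [-180.0, -0.0, 158.4]
contact_force: [-1.3, -1.1, -0.1]
gripper_width: 0.0238
```

Call:
apply_moves:
  commands:
    - {"dp": [-0.2,2,0],"yaw": 0.025,"grip": 0.27}
    - {"dp": [-0.5,4,0],"yaw": 0.05,"grip": 0.27}

```text
time_s: 4.4
tcp_pos: [0.52, -0.1447, 0.0405]
eef_rot: [-180.0, -0.0, 155.5]
contact_force: [-2.4, -1.0, -1.2]
gripper_width: 0.024
```

```bash
python3 -c "
from h import *
arc(172.8-.4*57.3)"
```

```text
t 4.4 at [ 0.52   -0.1447  0.0405] [-1.7999e+02 -2.0000e-02  1.5554e+02] F [-2.4 -1.  -1.2] w 0.024
dp [-1.3  7.7 -0.5] yaw 0.09881700362846826
Ftan -2.0399288158262707 lever est 155.39914350117877
```

Call:
apply_moves:
  commands:
    - {"dp": [-0.2,2,0],"yaw": 0.025,"grip": 0.27}
    - {"dp": [-0.5,4,0],"yaw": 0.05,"grip": 0.27}

```text
time_s: 4.65
tcp_pos: [0.5223, -0.1413, 0.0405]
eef_rot: [-180.0, -0.0, 152.7]
contact_force: [-1.2, -0.5, 0.3]
gripper_width: 0.0236
```

```bash
python3 -c "
from h import *
arc(172.8-.4*57.3)"
```

```text
t 4.65 at [ 0.5223 -0.1413  0.0405] [-1.8000e+02 -1.0000e-02  1.5268e+02] F [-1.2 -0.5  0.3] w 0.0236
dp [-0.5  3.6 -0.5] yaw 0.048806082985447356
Ftan -1.033645175429149 lever est 152.48529962157426
```

Still free. Carry on.

Call:
apply_moves:
  commands:
    - {"dp": [-0.2,2,0],"yaw": 0.025,"grip": 0.27}
    - {"dp": [-0.5,4,0],"yaw": 0.05,"grip": 0.27}

```text
time_s: 4.9
tcp_pos: [0.5247, -0.1379, 0.0406]
eef_rot: [-180.0, -0.0, 149.8]
contact_force: [-2.2, -0.4, -1.0]
gripper_width: 0.0235
```

Call:
apply_moves:
  commands:
    - {"dp": [-0.2,2,0],"yaw": 0.025,"grip": 0.27}
    - {"dp": [-0.5,4,0],"yaw": 0.05,"grip": 0.27}

```text
time_s: 5.15
tcp_pos: [0.5271, -0.1348, 0.0406]
eef_rot: [-180.0, -0.0, 146.9]
contact_force: [-1.1, -0.1, -0.6]
gripper_width: 0.024
```

```bash
python3 -c "
from h import *
arc(172.8-.5*57.3)"
```

```text
t 5.15 at [ 0.5271 -0.1348  0.0406] [-180.     -0.    146.95] F [-1.1 -0.1 -0.6] w 0.024
dp [-0.3  3.6 -0.4] yaw 0.04880598735642335
Ftan -0.7668730681889304 lever est 146.73718542831844
```

Call:
apply_moves:
  commands:
    - {"dp": [-0.2,2,0],"yaw": 0.025,"grip": 0.27}
    - {"dp": [-0.5,4,0],"yaw": 0.05,"grip": 0.27}

```text
time_s: 5.4
tcp_pos: [0.5297, -0.1316, 0.0406]
eef_rot: [180.0, 0.0, 144.1]
contact_force: [-2.3, -0.2, -0.1]
gripper_width: 0.0236
```

Call:
apply_moves:
  commands:
    - {"dp": [-0.2,2,0],"yaw": 0.025,"grip": 0.27}
    - {"dp": [-0.5,4,0],"yaw": 0.05,"grip": 0.27}

```text
time_s: 5.65
tcp_pos: [0.5324, -0.1287, 0.0406]
eef_rot: [-180.0, -0.0, 141.2]
contact_force: [-1.3, -0.2, -1.0]
gripper_width: 0.0238
```

```bash
python3 -c "
from h import *
arc(172.8-.6*57.3)"
```

```text
t 5.65 at [ 0.5324 -0.1287  0.0406] [-180.     -0.    141.22] F [-1.3 -0.2 -1. ] w 0.0238
dp [-0.1  3.5 -0.4] yaw 0.0488610252645153
Ftan -0.9828161640901846 lever est 140.9661115475666
```

Call:
apply_moves:
  commands:
    - {"dp": [-0.2,2,0],"yaw": 0.025,"grip": 0.27}
    - {"dp": [-0.5,4,0],"yaw": 0.05,"grip": 0.27}

```text
time_s: 5.9
tcp_pos: [0.5353, -0.1259, 0.0405]
eef_rot: [-180.0, -0.0, 138.3]
contact_force: [-1.5, -0.7, -0.0]
gripper_width: 0.0238
```

Call:
apply_moves:
  commands:
    - {"dp": [-0.2,2,0],"yaw": 0.025,"grip": 0.27}
    - {"dp": [-0.5,4,0],"yaw": 0.05,"grip": 0.27}

```text
time_s: 6.15
tcp_pos: [0.5384, -0.1232, 0.0406]
eef_rot: [-180.0, -0.0, 135.5]
contact_force: [-1.5, 0.2, -0.1]
gripper_width: 0.0237
```

```bash
python3 -c "
from h import *
arc(172.8-.7*57.3)"
```

```text
t 6.15 at [ 0.5384 -0.1232  0.0406] [-180.     -0.    135.49] F [-1.5  0.2 -0.1] w 0.0237
dp [ 0.1  3.5 -0.4] yaw 0.04887171904028682
Ftan -0.9705986382474195 lever est 135.17305976434406
```

Call:
apply_moves:
  commands:
    - {"dp": [-0.1,2,0],"yaw": 0.025,"grip": 0.27}
    - {"dp": [-0.4,4,0],"yaw": 0.05,"grip": 0.27}

```text
time_s: 6.4
tcp_pos: [0.5415, -0.1207, 0.0406]
eef_rot: [180.0, 0.0, 132.6]
contact_force: [-1.6, -0.5, -0.4]
gripper_width: 0.0236
```

Call:
apply_moves:
  commands:
    - {"dp": [-0.1,2,0],"yaw": 0.025,"grip": 0.27}
    - {"dp": [-0.4,4,0],"yaw": 0.05,"grip": 0.27}

```text
time_s: 6.65
tcp_pos: [0.5445, -0.1184, 0.0405]
eef_rot: [-180.0, -0.0, 129.8]
contact_force: [-3.4, -3.6, -0.3]
gripper_width: 0.0236
```

```bash
python3 -c "
from h import *
arc(172.8-.8*57.3)"
```

```text
t 6.65 at [ 0.5445 -0.1184  0.0405] [-1.7998e+02 -1.0000e-02  1.2976e+02] F [-3.4 -3.6 -0.3] w 0.0236
dp [ 0.   3.6 -0.5] yaw 0.04890684654094805
Ftan -4.898392030897286 lever est 129.55836600082822
```

Call:
apply_moves:
  commands:
    - {"dp": [0,-5,0],"yaw": 0,"grip": 0.27}
    - {"dp": [0,-5,-25],"yaw": 0,"grip": 0.27}
    - {"dp": [0,-5,-60],"yaw": 0,"grip": 0.27}
    - {"dp": [100,-5,-100],"yaw": 0,"grip": 0.27}
    - {"dp": [180,0,-130],"yaw": 0,"grip": 0.27}
    - {"dp": [180,0,-130],"yaw": 0,"grip": 0.27}
    - {"dp": [180,0,-130],"yaw": 0,"grip": 0.27}

```text
time_s: 7.52
tcp_pos: [0.4287, 0.0223, 0.1728]
eef_rot: [179.7, 0.1, 130.1]
contact_force: [1.1, 0.5, 1.0]
gripper_width: 0.0234
```

```bash
python3 -c "
from h import *
plan([.5,0,.1],90)
look(4)"
```

```text
t 7.53 at [0.4287 0.0223 0.1728] [1.7969e+02 5.0000e-02 1.3012e+02] F [1.1 0.5 1. ] w 0.0234
dp [-62.9  39.8  73. ] yaw 0.7002332061193776
```

View pics/z4.png

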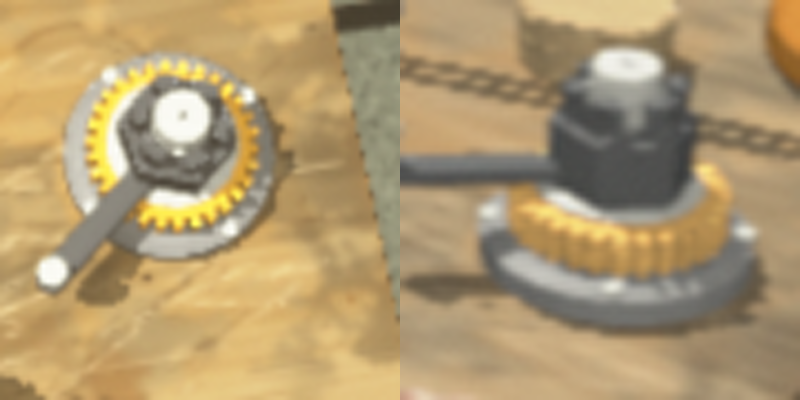

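View pics/t4.png

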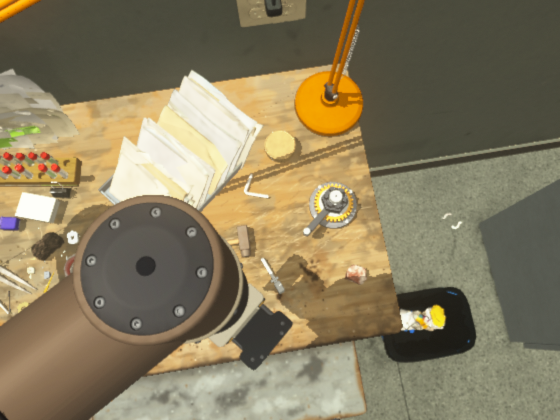

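Run:
```python
from h import *
c=load('t4.png');s=load('s4.png')
p=onz(c,295+53*.225-.4,170+270*.225-.4,.051);d=p[:2]-A;print(p,np.hypot(*d),np.rad2deg(np.arctan2(d[1],d[0])))
g=lambda x:(255*(x/255.)**.6).astype(np.uint8)
f=lambda c,r:g(cv2.resize(c['color'][r[0]:r[1],r[2]:r[3],::-1],(400,400),interpolation=cv2.INTER_NEAREST))
cv2.imwrite('pics/z4b.png',np.hstack([f(c,(178,218,315,355)),f(s,(226,266,303,343))]))
# expected spindle point projections at z=.058
for k in range(0,360,30):
    t=np.deg2rad(k);q=[A[0]+.012*np.cos(t),A[1]+.012*np.sin(t),.058]
    a=proj(c,q);b=proj(s,q);print(k,((a-[315,178]+.5)*10).round(),((b-[303,226]+.5)*10+[400,0]).round())
```

```text
[ 0.53968278 -0.12204587  0.051     ] 0.07988413245115049 129.59735368223704
0 [193. 136.] [642.  93.]
30 [162. 149.] [610.  87.]
60 [143. 176.] [578.  89.]
90 [140. 208.] [555.  98.]
120 [155. 238.] [547. 112.]
150 [183. 257.] [556. 126.]
180 [217. 261.] [580. 138.]
210 [248. 247.] [613. 144.]
240 [267. 220.] [646. 142.]
270 [269. 188.] [669. 132.]
300 [255. 158.] [676. 119.]
330 [226. 139.] [666. 104.]
```

View pics/z4b.png

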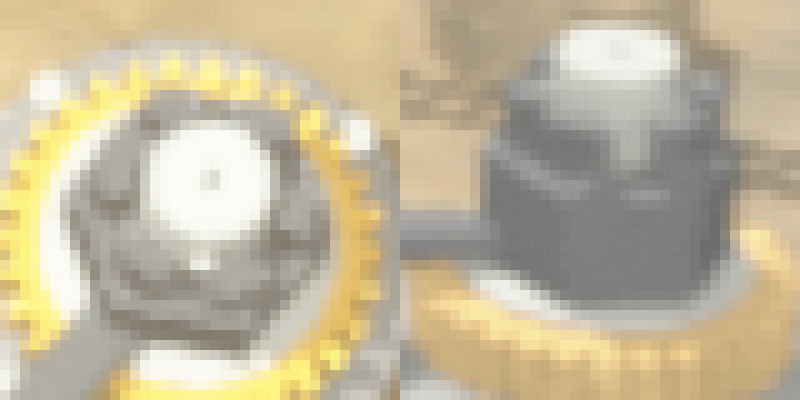

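```bash
cat > vis.py <<'E'
from h import *
def vis(c,sl,al,z):
    t=np.deg2rad(al);P=np.array([A[0]+.012*np.cos(t),A[1]+.012*np.sin(t),z]);C=np.array(c['xyz']);d=C-P;d/=np.linalg.norm(d)
    if d[:2]@[np.cos(t),np.sin(t)]<=0: return False
    for k in np.arange(.0002,.06,.0004):
        q=P+k*d
        x=q[:2]-A;r=np.hypot(*x)
        if q[2]>.064 or r>.019: return True
        w=[abs(-np.sin(np.deg2rad(s))*x[0]+np.cos(np.deg2rad(s))*x[1])<.004 and np.cos(np.deg2rad(s))*x[0]+np.sin(np.deg2rad(s))*x[1]>0 for s in sl+np.arange(6)*60]
        if not any(w): return False
    return True
def table(f,sl):
    c=load(f);im=c['color'].astype(float).mean(2).astype(np.float32)
    for z in (.068,.062,.060,.058,.056,.054):
        row=[]
        for al in range(60,360,10):
            if vis(c,sl,al,z) :
                t=np.deg2rad(al);p=proj(c,[A[0]+.012*np.cos(t),A[1]+.012*np.sin(t),z])
                row.append('%d:%d'%(al,cv2.getRectSubPix(im,(1,1),(float(p[0]),float(p[1])))[0,0]))
        print(f,z,' '.join(row))
E
python3 - <<'E'
from vis import *
table('s4.png',39.6);table('t4.png',39.6)
table('s0.png' if 0 else 'scene0.png',22.8);table('top0.png',22.8)
E
```

```text
s4.png 0.068 120:128 130:130 140:140 150:154 160:163 170:162 180:161 190:161 200:162 210:163 220:162 230:162 240:159 250:153 260:144 270:134 280:130 290:130
s4.png 0.062 140:126 150:130 160:132 210:145 220:147 230:142 280:130 290:127
s4.png 0.06 140:115 210:124 220:138 230:138
s4.png 0.058 140:97 210:112 220:136 230:138
s4.png 0.056 140:80 210:108 220:132 230:136
s4.png 0.054 140:73 210:100 220:117 230:120
t4.png 0.068 70:165 80:165 90:172 100:191 110:185 120:186 130:185 140:176 150:172 160:180 170:175 180:157 190:157 200:161 210:158 220:152 230:149
t4.png 0.062 80:147 90:157 100:171 110:169 150:160 160:188 170:187 210:138 220:138 230:139
t4.png 0.06 80:141 90:152 100:165 110:164 150:157 160:194 170:199 210:131 220:133 230:136
t4.png 0.058 80:135 90:146 100:159 110:160 150:152 160:197 170:211 210:128 220:130 230:132
t4.png 0.056 80:130 90:141 100:156 110:155 150:145 160:197 170:222 220:125 230:128
t4.png 0.054 80:125 90:137 100:154 150:138 160:187 170:206 220:119 230:124
scene0.png 0.068 120:126 130:129 140:137 150:150 160:159 170:158 180:156 190:158 200:159 210:157 220:158 230:158 2
[... 215 characters left out ...]
3 210:133
scene0.png 0.056 190:120 200:130 210:129
scene0.png 0.054 190:110 200:117 210:116
top0.png 0.068 70:132 80:134 90:146 100:161 110:153 120:153 130:153 140:145 150:140 160:143 170:140 180:127 190:128 200:130 210:130 220:127 230:123
top0.png 0.062 70:123 80:127 90:138 130:132 140:125 150:128 160:136 190:109 200:109 210:110 220:117
top0.png 0.06 70:119 80:126 90:135 130:125 140:120 150:126 160:138 190:104 200:105 210:103 220:111
top0.png 0.058 70:117 80:125 90:129 130:117 140:115 150:121 160:139 200:101 210:99 220:104
top0.png 0.056 70:116 80:122 90:124 130:108 140:109 150:116 160:139 200:98 210:97 220:99
top0.png 0.054 70:116 80:120 130:100 140:101 150:110 160:135 200:98 210:94 220:93
```

Run:
```python
from h import *
for f in('top0.png','t4.png'):
    c=load(f);g=c['color'].astype(float).mean(2)
    print(f);print(g[196:212,326:346].astype(int))
    for a in (140,150,160,170,180): 
        t=np.deg2rad(a); print(a,[proj(c,[A[0]+r*np.cos(t),A[1]+r*np.sin(t),.0535]).round(1) for r in(.010,.012)],proj(c,[A[0]+.012*np.cos(t),A[1]+.012*np.sin(t),.064]).round(1))
```

```text
top0.png
[[ 72  75  85 143 204 224 227 228 224 180 170 216 227 228 227 203 123  69
   63  69]
 [ 98 103 106 147 201 226 229 230 228 218 222 227 228 228 225 200 122  74
   68  70]
 [101 106 112 149 188 221 230 230 231 230 231 230 231 230 224 174 101  80
   81  81]
 [ 97  99 105 139 157 194 220 227 229 230 230 231 230 225 205 141  86  99
  106 104]
 [106 106 112 126 143 161 194 213 222 225 224 223 220 196 154 114  89 108
  108 104]
 [ 98 112 115 110 139 143 150 166 190 203 199 192 181 143 118 100 104 116
  108  97]
 [ 96 113 113 103 102 123 127 132 141 148 140 128 121 108  89  69  90 103
  101  78]
 [103 104 111  95  85  95 117 126 135 146 122 107 101  90  73  59  73  91
   89  68]
 [ 79  77 107  85  71  74  94 114 146 167 132 109  97  85  80  76  66  70
   67  61]
 [ 86  73  74  77  78  76  95  98 111 117 108 105 106  98  95 100  84  70
   75  69]
 [ 96  94  89  97 100  89  99 100 105 105 106 104  97  80  76  97 102  82
   88  72]
 [ 76  90  96 101 104 104  97  86  94  96  99  94  79  68  69  89  94  76
   66  75]
 [ 61  63  77  91  99 104  94  77  67  69  67  63  64  66  65  67  63  
[... 1587 characters left out ...]
120  95  92  87  86  92
  127 161]
 [116 121 119 119 120 124 125 128 126 113  97  89  90  93  89  84  89 117
  157 171]
 [ 82  82  89 100 118 118 115 118 122 117 115 110 112 123 103  89 118 159
  171 172]
 [ 96  86  80  76  79  75  78  83  98 103 114 116 115 118 107 110 157 175
  175 173]
 [120 114  95  83  83  80  78  77  76  74  76  75  79  88 104 142 168 175
  173 165]]
140 [array([332.1, 202.5]), array([331.6, 203.4])] [332.1 201.9]
150 [array([333. , 202.9]), array([332.6, 203.8])] [333.1 202.4]
160 [array([333.9, 203.1]), array([333.7, 204.1])] [334.2 202.7]
170 [array([334.8, 203.2]), array([334.8, 204.2])] [335.4 202.8]
180 [array([335.8, 203.1]), array([336. , 204.2])] [336.5 202.7]
```

Run:
```python
from vis import *
s=load('s4.png');c=load('t4.png')
for lev in (115,108,105,101.8,98):
    for n,cc in(('s',s),('t',c)):
        print(lev,n,[al for al in range(50,300,3) if vis(cc,(lev-90)%60,al,.058)],[al for al in range(50,300,3) if vis(cc,(lev-90)%60,al,.062)])
plan([A[0]+.080*np.cos(np.deg2rad(129.6)),A[1]+.080*np.sin(np.deg2rad(129.6)),.041],129.6)
```

```text
115 s [188, 191, 194, 197, 200, 203, 206, 209, 212, 215, 218, 221] [125, 128, 131, 134, 137, 140, 143, 146, 188, 191, 194, 197, 200, 203, 206, 209, 212, 215, 218, 221, 263, 266, 269, 272, 275, 278, 281, 284]
115 t [68, 71, 74, 77, 80, 83, 86, 89, 92, 95, 128, 131, 134, 137, 140, 143, 146, 149, 152, 155, 158, 161, 194, 197, 200, 203, 206, 209, 212, 215, 218, 221, 224] [68, 71, 74, 77, 80, 83, 86, 89, 92, 95, 98, 101, 128, 131, 134, 137, 140, 143, 146, 149, 152, 155, 158, 161, 164, 188, 191, 194, 197, 200, 203, 206, 209, 212, 215, 218, 221, 224]
108 s [179, 182, 185, 188, 191, 194, 197, 200, 203, 206, 209, 212] [119, 122, 125, 128, 131, 134, 137, 179, 182, 185, 188, 191, 194, 197, 200, 203, 206, 209, 212, 254, 257, 260, 263, 266, 269, 272, 275, 278]
108 t [65, 68, 71, 74, 77, 80, 83, 86, 89, 119, 122, 125, 128, 131, 134, 137, 140, 143, 146, 149, 152, 155, 185, 188, 191, 194, 197, 200, 203, 206, 209, 212, 215] [65, 68, 71, 74, 77, 80, 83, 86, 89, 92, 95, 119, 122, 125, 128, 131, 134, 137, 140, 143, 146, 149, 152, 155, 182, 185, 188, 191, 194, 197, 200, 203, 206, 209, 212, 215]
105 s [17
[... 952 characters left out ...]
, 176, 179, 182, 185, 188, 191, 194, 197, 200, 203, 206, 209, 236]
98 s [170, 173, 176, 179, 182, 185, 188, 191, 194, 260, 263, 266] [119, 122, 125, 170, 173, 176, 179, 182, 185, 188, 191, 194, 197, 200, 242, 245, 248, 251, 254, 257, 260, 263, 266]
98 t [65, 68, 71, 74, 77, 110, 113, 116, 119, 122, 125, 128, 131, 134, 137, 140, 143, 176, 179, 182, 185, 188, 191, 194, 197, 200, 203, 206] [65, 68, 71, 74, 77, 80, 83, 110, 113, 116, 119, 122, 125, 128, 131, 134, 137, 140, 143, 146, 173, 176, 179, 182, 185, 188, 191, 194, 197, 200, 203, 206, 233, 236]
t 7.62 at [0.4294 0.0207 0.1714] [1.7984e+02 3.0000e-02 1.3000e+02] F [ 0.8 -0.3  0.1] w 0.0238
dp [-180.    -7.7  130.5] yaw 0.007029604317180424
```

Call:
apply_moves:
  commands:
    - {"dp": [-60,-3,20],"yaw": 0,"grip": 0.27}
    - {"dp": [-120,-8,40],"yaw": 0,"grip": 0.27}
    - {"dp": [-180,-8,70],"yaw": 0,"grip": 0.27}
    - {"dp": [-180,-8,80],"yaw": 0,"grip": 0.27}
    - {"dp": [-180,-8,110],"yaw": 0,"grip": 0.27}
    - {"dp": [-180,-8,130],"yaw": 0,"grip": 0.27}
    - {"dp": [-180,-8,130],"yaw": 0,"grip": 0.27}

```text
time_s: 8.5
tcp_pos: [0.5368, -0.1245, 0.0384]
eef_rot: [-179.8, -0.1, 129.8]
contact_force: [-0.4, 0.6, 1.0]
gripper_width: 0.0234
```

```bash
python3 -c "
from h import *
arc(127,lead=0)
arc(127)"
```

```text
t 8.5 at [ 0.5368 -0.1245  0.0384] [-1.7978e+02 -1.5000e-01  1.2977e+02] F [-0.4  0.6  1. ] w 0.0234
dp [ 0.1  7.5 -2.7] yaw 0.04835504429170421
Ftan 0.008885669446051403 lever est 132.35495458236363
t 8.5 at [ 0.5368 -0.1245  0.0384] [-1.7978e+02 -1.5000e-01  1.2977e+02] F [-0.4  0.6  1. ] w 0.0234
dp [-0.2 13.5 -2.7] yaw 0.04835504429170421
Ftan 0.008885669446051403 lever est 136.6610976803817
```

Call:
apply_moves:
  commands:
    - {"dp": [0,4,-2.3],"yaw": 0.0,"grip": 0.27}
    - {"dp": [0,7.5,-2.3],"yaw": 0.01,"grip": 0.27}
    - {"dp": [0,10,-2.3],"yaw": 0.02,"grip": 0.27}
    - {"dp": [-0.2,12,-2.3],"yaw": 0.035,"grip": 0.27}
    - {"dp": [-0.2,13.5,-2.3],"yaw": 0.048,"grip": 0.27}

```text
time_s: 9.12
tcp_pos: [0.5476, -0.1165, 0.0433]
eef_rot: [-179.8, 0.0, 127.1]
contact_force: [-3.0, -11.7, 0.8]
gripper_width: 0.0236
```

```bash
python3 -c "
from h import *
arc(115)
arc(105)"
```

```text
t 9.12 at [ 0.5476 -0.1165  0.0433] [-179.82    0.    127.07] F [ -3.  -11.7   0.8] w 0.0236
dp [-2.5 16.5  2.3] yaw 0.21070481686870818
Ftan -7.66258831170478 lever est 127.01041439942733
t 9.12 at [ 0.5476 -0.1165  0.0433] [-179.82    0.    127.07] F [ -3.  -11.7   0.8] w 0.0236
dp [-7.6 29.5  2.3] yaw 0.38523774206814115
Ftan -5.9165058985323435 lever est 127.01041439942733
```

Call:
apply_moves:
  commands:
    - {"dp": [-0.5,4.8,0.5],"yaw": 0.06,"grip": 0.27}
    - {"dp": [-1.3,9.5,1],"yaw": 0.12,"grip": 0.27}
    - {"dp": [-2.4,14.2,1],"yaw": 0.18,"grip": 0.27}
    - {"dp": [-3.7,18.8,1],"yaw": 0.24,"grip": 0.27}
    - {"dp": [-5.4,23.3,1],"yaw": 0.3,"grip": 0.27}
    - {"dp": [-7.2,27.8,1],"yaw": 0.36,"grip": 0.27}
    - {"dp": [-7.6,29.5,1],"yaw": 0.385,"grip": 0.27}
    - {"dp": [-7.6,29.5,1],"yaw": 0.385,"grip": 0.27}

```text
time_s: 10.12
tcp_pos: [0.5745, -0.1052, 0.0421]
eef_rot: [-179.7, -0.1, 105.1]
contact_force: [-7.8, -7.6, 4.3]
gripper_width: 0.0239
```

```bash
python3 -c "
from h import *
arc(103)"
```

```text
t 10.12 at [ 0.5745 -0.1052  0.0421] [-1.7973e+02 -9.0000e-02  1.0507e+02] F [-7.8 -7.6  4.3] w 0.0239
dp [-0.2  4.1  1.1] yaw 0.036124935139998086
Ftan -9.332414369908403 lever est 105.9113048158769
```

Call:
apply_moves:
  commands:
    - {"dp": [0,-5,0],"yaw": 0,"grip": 0.27}
    - {"dp": [0,-5,-25],"yaw": 0,"grip": 0.27}
    - {"dp": [0,-5,-60],"yaw": 0,"grip": 0.27}
    - {"dp": [60,-50,-100],"yaw": 0,"grip": 0.27}
    - {"dp": [110,-90,-130],"yaw": 0,"grip": 0.27}
    - {"dp": [150,-110,-130],"yaw": 0,"grip": 0.27}
    - {"dp": [150,-110,-130],"yaw": 0,"grip": 0.27}

```text
time_s: 11.0
tcp_pos: [0.4489, -0.044, 0.1657]
eef_rot: [179.3, -4.8, 108.4]
contact_force: [-0.1, -0.9, 1.0]
gripper_width: 0.0236
```

```bash
cat >> vis.py <<'E'
def big(k):
    look(k);c=load(f't{k}.png');s=load(f's{k}.png')
    g=lambda x:(255*(x/255.)**.7).astype(np.uint8)
    f=lambda c,r:g(cv2.resize(c['color'][r[0]:r[1],r[2]:r[3],::-1],(400,400),interpolation=cv2.INTER_NEAREST))
    cv2.imwrite(f'pics/z{k}b.png',np.hstack([f(c,(178,218,315,355)),f(s,(226,266,303,343))]))
    g=c['color'].astype(float).mean(2); m=np.zeros(g.shape,np.uint8)
E
python3 - <<'E'
from vis import *
big(5); plan([.5,0,.1],90); table('s5.png',45.9); table('t5.png',45.9)
E
```

```text
t 11.1 at [ 0.4491 -0.0441  0.1653] [179.3   -4.83 108.43] F [-0.   0.6  0.1] w 0.0237
dp [20.1 61.4 68. ] yaw 0.3216306019468557
s5.png 0.068 120:142 130:141 140:146 150:157 160:165 170:163 180:163 190:163 200:164 210:164 220:164 230:164 240:161 250:155 260:145 270:135 280:130 290:128
s5.png 0.062 150:127 160:123 170:121 220:132 230:131 240:132 290:126
s5.png 0.06 150:112 220:106 230:102 240:107
s5.png 0.058 150:89 220:94 230:81 240:81
s5.png 0.056 150:77 220:93 230:77 240:73
s5.png 0.054 150:75 220:88 230:78 240:75
t5.png 0.068 70:78 80:78 90:78 100:78 110:78 120:77 130:76 140:77 150:78 160:77 170:77 180:76 190:76 200:75 210:75 220:76 230:75
t5.png 0.062 90:78 100:78 110:78 120:77 150:78 160:78 170:77 180:77 210:75 220:76 230:76
t5.png 0.06 90:78 100:77 110:77 120:77 150:78 160:78 170:77 180:77 220:76 230:76
t5.png 0.058 90:78 100:77 110:77 150:78 160:78 170:78 180:77 220:76 230:76
t5.png 0.056 90:78 100:77 110:77 150:78 160:78 170:78 180:77 220:76 230:76
t5.png 0.054 90:77 100:77 110:77 160:78 170:78 180:77 220:76 230:76
```

View pics/z5b.png

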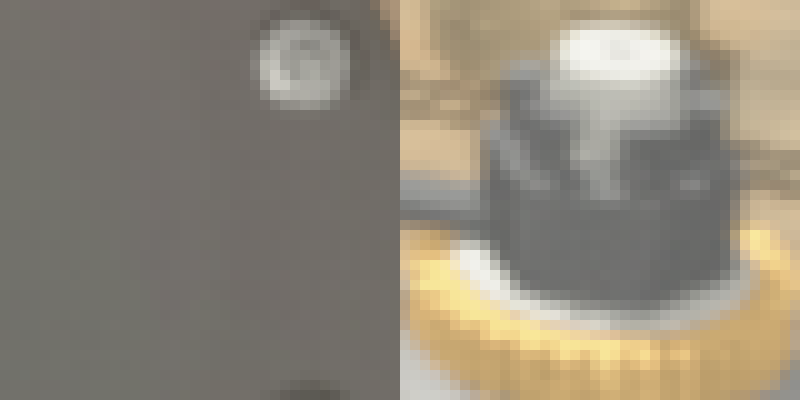

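View pics/z5.png

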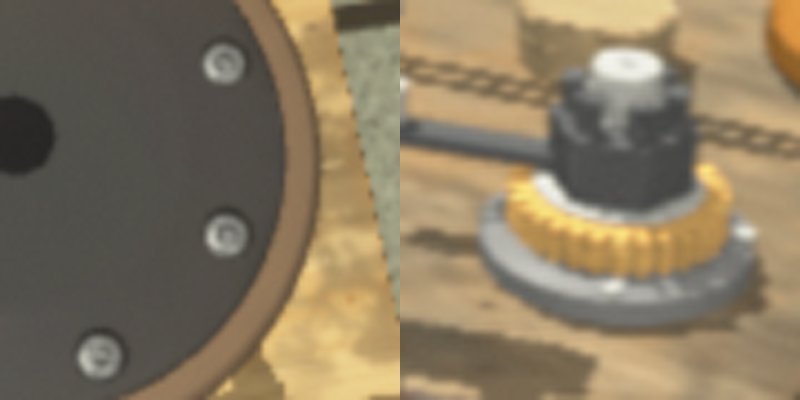

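Run:
```python
from vis import *
c=load('s5.png');g=c['color'].astype(float).mean(2)
print(g[234:248,316:332].astype(int))
c=load('s4.png');g=c['color'].astype(float).mean(2)
print(g[234:248,316:332].astype(int))
for lev in (105.9,):
  for z in (.062,.058,.054):
    print(z,[(al,proj(c,[A[0]+.012*np.cos(np.deg2rad(al)),A[1]+.012*np.sin(np.deg2rad(al)),z]).round(1)) for al in range(150,260,6) if vis(c,(lev-90)%60,al,z)])
plan([.48,.06,.17],115)
```

```text
[[101 131 158 161 165 169 173 178 182 186 186 177 165 149 127 100]
 [ 96 123 146 147 149 156 159 162 163 163 164 160 155 145 130 113]
 [108 119 129 132 135 146 156 161 160 160 157 154 150 142 129 115]
 [ 95 106 116 120 123 135 149 159 158 151 147 145 140 139 126 103]
 [ 80  85  90  95 109 129 144 152 147 131 129 129 122 122 113  91]
 [ 78  77  78  82 104 129 138 141 128 104  98  98  94  91  83  76]
 [ 79  76  75  83 112 137 139 138 120  91  78  73  73  73  72  70]
 [ 80  77  77  86 123 145 139 133 117  88  76  73  70  73  74  73]
 [ 87  79  77  81 107 122 122 118 101  83  78  76  71  71  71  72]
 [100  91  82  75  84 103 119 119  98  81  80  79  73  73  79  83]
 [107 102  88  77  78  91 111 119 108  88  79  76  71  73  81  96]
 [ 88  87  83  80  85  93 106 116 113  96  80  76  77  76  79  81]
 [ 80  81  80  80  82  84  85  89  90  85  82  85  84  77  74  73]
 [ 82  81  79  78  77  79  77  77  77  78  79  80  79  74  72  72]]
[[126 143 157 160 164 167 171 177 180 185 184 174 162 148 125 107]
 [120 125 138 147 151 154 158 160 162 162 162 159 152 143 128 110]
 [ 89 107 129 142 145 147 1
[... 770 characters left out ...]
8  78]]
0.062 [(180, array([320.6, 237.4])), (186, array([321.2, 237.5])), (192, array([321.9, 237.7])), (198, array([322.6, 237.8])), (204, array([323.2, 237.9])), (210, array([323.9, 237.9])), (252, array([328.3, 237.4])), (258, array([328.8, 237.2]))]
0.058 [(180, array([320.5, 239.3])), (186, array([321.1, 239.5])), (192, array([321.8, 239.6])), (198, array([322.4, 239.7])), (204, array([323.1, 239.8]))]
0.054 [(180, array([320.4, 241.3])), (186, array([321. , 241.4])), (192, array([321.6, 241.6])), (198, array([322.3, 241.7])), (204, array([323. , 241.8]))]
t 11.1 at [ 0.4491 -0.0441  0.1653] [179.3   -4.83 108.43] F [-0.   0.6  0.1] w 0.0237
dp [89.  62.2  3.6] yaw -0.11470171105172669
```

Call:
apply_moves:
  commands:
    - {"dp": [50,40,4],"yaw": -0.1,"grip": 0.27}
    - {"dp": [90,70,4],"yaw": -0.1,"grip": 0.27}
    - {"dp": [90,70,4],"yaw": -0.1,"grip": 0.27}

```text
time_s: 11.48
tcp_pos: [0.4959, 0.0493, 0.1651]
eef_rot: [178.7, -6.4, 115.5]
contact_force: [0.3, -0.0, -0.6]
gripper_width: 0.0237
```

Run:
```python
from vis import *
big(6); plan([.5,0,.1],90); table('t6.png',45.9)
c=load('t6.png');g=c['color'].astype(float).mean(2)
print(g[196:212,324:346].astype(int))
```

```text
t 11.57 at [0.4939 0.0474 0.1649] [178.78  -6.41 115.43] F [-0.3 -0.7 -0.1] w 0.0238
dp [-52.4 -16.1  59.1] yaw 0.44390303723726954
t6.png 0.068 70:182 80:187 90:197 100:211 110:205 120:205 130:203 140:195 150:190 160:191 170:186 180:174 190:174 200:176 210:174 220:170 230:169
t6.png 0.062 90:189 100:192 110:187 120:194 150:179 160:181 170:175 180:156 210:149 220:156 230:157
t6.png 0.06 90:186 100:186 110:182 120:191 150:177 160:183 170:179 180:159 220:150 230:155
t6.png 0.058 90:179 100:178 110:177 150:176 160:184 170:182 180:163 220:142 230:153
t6.png 0.056 90:173 100:172 110:172 150:174 160:184 170:185 180:167 220:133 230:149
t6.png 0.054 90:166 100:166 110:166 160:182 170:181 180:169 220:125 230:144
[[146 134 130 131 140 196 243 251 251 251 250 230 222 248 251 252 251 243
  166  95  86  87]
 [153 141 141 151 151 197 242 251 252 252 252 249 250 251 252 252 251 242
  167 101  91  92]
 [149 137 138 160 161 202 234 249 252 253 253 252 252 252 252 252 250 225
  141 101  97  99]
 [135 143 147 153 151 190 208 238 249 251 252 252 252 252 252 251 244 191
  127 116 118 118]
 [128 147 149 1
[... 401 characters left out ...]
8 186 171 144 130 118 109 100
  134 175 128 100]
 [131 136 131 127 137 139 125 138 152 152 155 155 150 148 136 132 141 114
  102 105 105 114]
 [ 89 108 130 142 144 145 144 142 139 144 153 153 147 144 116 104 124 124
  113 117 124 133]
 [101  90  98 129 138 145 146 132 114 124 136 136 128 113  98  97 104 135
  133 137 110 115]
 [123  98  87  91 108 129 139 129 108  98  96  95  87  89  97 111 105 129
  108  93 102 141]
 [135 146 124  96  87  94 114 128 129 121 112 108 106 108 104 127 103  91
   98 106 142 176]
 [189 229 215 159 107  88  88 100 123 141 147 145 131 120  97  92  97 105
  141 156 182 189]
 [231 248 250 235 184 129  96  87  88 110 127 131 101  90  98 119 143 153
  180 190 191 184]]
```

View pics/z6b.png

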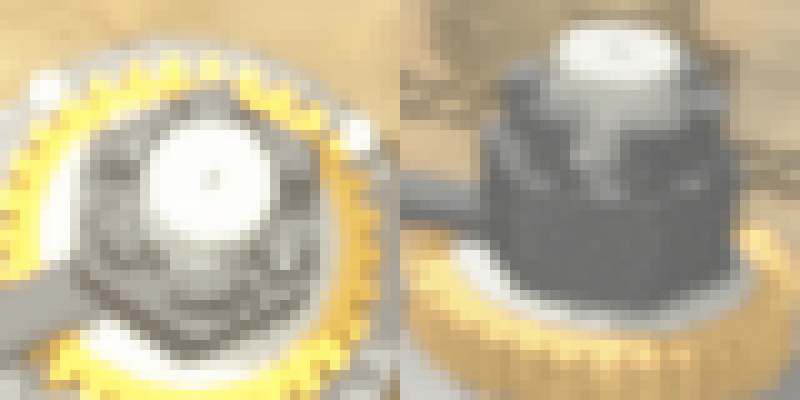

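View pics/z6.png

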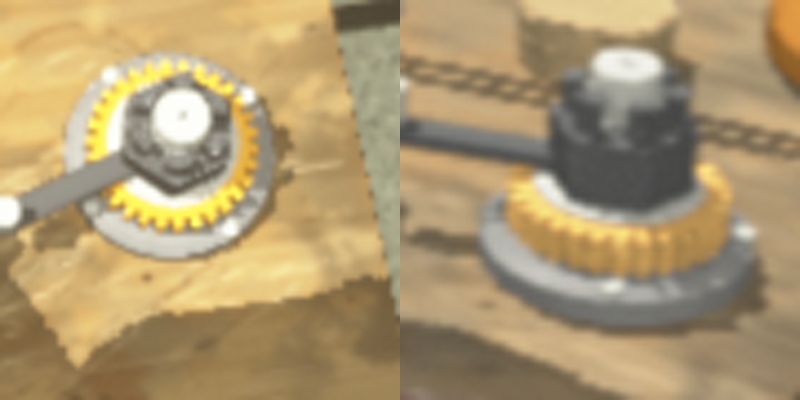

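Run:
```python
from h import *
c=load('t6.png')
# peg top: bright blob near (296,217)
g=c['color'].astype(float).mean(2)
m=(g>185).astype(np.uint8); m[:205]=0;m[230:]=0;m[:,:286]=0;m[:,306:]=0
n,l,st,ce=cv2.connectedComponentsWithStats(m);print(st,ce)
for k in range(1,n):
  p=onz(c,*ce[k],.051);d=p[:2]-A;print(p,np.hypot(*d),np.rad2deg(np.arctan2(d[1],d[0])))
t=np.deg2rad(106);plan([A[0]+.080*np.cos(t),A[1]+.080*np.sin(t),.10],106)
```

```text
[[     0      0    560    420 235089]
 [   305    205      1      1      1]
 [   293    208     10     13     81]
 [   286    210      6      7     27]
 [   300    223      2      1      2]] [[279.49276657 209.49806244]
 [305.         205.        ]
 [296.7654321  213.77777778]
 [288.18518519 212.7037037 ]
 [300.5        223.        ]]
[ 0.58692304 -0.1274525   0.051     ] 0.05626776482068695 93.74681200921312
[ 0.57304528 -0.10973417  0.051     ] 0.07592317315818961 103.3687230370515
[ 0.57760262 -0.09456145  0.051     ] 0.089982193461716 98.30508147670594
[ 0.55491437 -0.1135604   0.051     ] 0.07860667150006546 116.99913619200342
t 11.57 at [0.4939 0.0474 0.1649] [178.78  -6.41 115.43] F [-0.3 -0.7 -0.1] w 0.0238
dp [-177.4    0.2   45.4] yaw 0.1646503569181768
```

Run:
```python
from h import *
s=get_state();print(s['joints'].round(1),s['qd'].round(2))
c=load('t6.png');p=onz(c,296.4,216.85,.051);d=p[:2]-A;print(p,np.hypot(*d),np.rad2deg(np.arctan2(d[1],d[0])))
```

```text
[  22.8    7.6  -22.6   -7.5  -59.1 -173.6] [-0.77 -1.18 -1.14 -0.03 -0.08  0.09]
[ 0.56746638 -0.1081094   0.051     ] 0.07895564984285239 107.03735740164201
```

Call:
apply_moves:
  commands:
    - {"dp": [-60,0,0],"yaw": 0,"grip": 0.27}
    - {"dp": [-120,0,0],"yaw": 0.08,"grip": 0.27}
    - {"dp": [-170,0,10],"yaw": 0.08,"grip": 0.27}
    - {"dp": [-170,0,10],"yaw": 0.08,"grip": 0.27}
    - {"dp": [-170,0,10],"yaw": 0.08,"grip": 0.27}

```text
time_s: 12.2
tcp_pos: [0.5651, -0.1049, 0.1364]
eef_rot: [179.3, -6.5, 110.7]
contact_force: [-0.8, 0.1, 0.5]
gripper_width: 0.0236
```

Run:
```python
from h import *
t=np.deg2rad(106);plan([A[0]+.080*np.cos(t),A[1]+.080*np.sin(t),.10],102)
print(get_state()['joints'].round(1))
```

```text
t 12.2 at [ 0.5651 -0.1049  0.1364] [179.27  -6.52 110.71] F [-0.8  0.1  0.5] w 0.0236
dp [-7.   2.1 35.8] yaw 0.1519919229396072
[   4.4   17.3  -13.8   -7.5  -60.2 -159.9]
```

Run:
```python
from h import *
t=np.deg2rad(106.3)
for z in (.07,.043): plan([A[0]+.080*np.cos(t),A[1]+.080*np.sin(t),z],108)
```

```text
t 12.2 at [ 0.5651 -0.1049  0.1364] [179.27  -6.52 110.71] F [-0.8  0.1  0.5] w 0.0236
dp [-10.4   1.3  65.6] yaw 0.04727216781994743
t 12.2 at [ 0.5651 -0.1049  0.1364] [179.27  -6.52 110.71] F [-0.8  0.1  0.5] w 0.0236
dp [-13.4   1.   92.5] yaw 0.04727216781994743
```

Call:
apply_moves:
  commands:
    - {"dp": [-8,1,30],"yaw": 0.047,"grip": 0.27}
    - {"dp": [-10,1,65],"yaw": 0.047,"grip": 0.27}
    - {"dp": [-10,1,65],"yaw": 0.047,"grip": 0.27}
    - {"dp": [-13.4,1,92],"yaw": 0.047,"grip": 0.27}
    - {"dp": [-13.4,1,92],"yaw": 0.047,"grip": 0.27}

```text
time_s: 12.82
tcp_pos: [0.5684, -0.1055, 0.0443]
eef_rot: [179.6, -6.6, 108.1]
contact_force: [-0.3, 0.6, 0.4]
gripper_width: 0.0235
```

```bash
cat >> h.py <<'E'
def arc2(th,lead=6,z=.043,r=80):
    t=np.deg2rad(th);u=np.array([np.cos(t),np.sin(t)]);w=np.array([np.sin(t),-np.cos(t)])
    p=A+(r*u+lead*w)/1000; plan([p[0],p[1],z])
    s=get_state();d=s['tcp_pos'][:2]-A
    print('Ftan',s['contact_force'][:2]@w,'lever est', np.rad2deg(np.arctan2(d[1],d[0]))+np.rad2deg(np.arcsin(lead/1000/np.hypot(*d))))
E
python3 -c "
from h import *
arc2(104);arc2(102)
arc2(101.5)"
```

```text
t 12.82 at [ 0.5684 -0.1055  0.0443] [179.58  -6.55 108.15] F [-0.3  0.6  0.4] w 0.0235
dp [-1.9  8.6  1.1] yaw None
Ftan -0.1461229092410022 lever est 110.13401996612946
t 12.82 at [ 0.5684 -0.1055  0.0443] [179.58  -6.55 108.15] F [-0.3  0.6  0.4] w 0.0235
dp [-2.3 11.3  1.1] yaw None
Ftan -0.16868039176019875 lever est 110.13401996612946
t 12.82 at [ 0.5684 -0.1055  0.0443] [179.58  -6.55 108.15] F [-0.3  0.6  0.4] w 0.0235
dp [-2.5 12.   1.1] yaw None
Ftan -0.17428871958693815 lever est 110.13401996612946
```

Call:
apply_moves:
  commands:
    - {"dp": [-1.5,5,1],"yaw": 0,"grip": 0.27}
    - {"dp": [-1.9,8.6,1],"yaw": 0,"grip": 0.27}
    - {"dp": [-2.3,11.3,1],"yaw": 0,"grip": 0.27}
    - {"dp": [-2.3,12,1],"yaw": 0,"grip": 0.27}
    - {"dp": [-2.3,12,1],"yaw": 0,"grip": 0.27}

```text
time_s: 13.45
tcp_pos: [0.5777, -0.1042, 0.0435]
eef_rot: [179.8, -6.7, 108.1]
contact_force: [-11.1, 2.1, 5.1]
gripper_width: 0.0239
```

```bash
python3 -c "
from h import *
arc2(101.8)"
```

```text
t 13.45 at [ 0.5777 -0.1042  0.0435] [179.84  -6.68 108.07] F [-11.1   2.1   5.1] w 0.0239
dp [-0.7  2.3  0.4] yaw None
Ftan -10.410175306474128 lever est 103.51749832168495
```

Call:
apply_moves:
  commands:
    - {"dp": [-0.3,1.3,0],"yaw": 0,"grip": 0.27}
    - {"dp": [-0.5,2.3,0],"yaw": 0,"grip": 0.27}
    - {"dp": [-0.5,2.3,0],"yaw": 0,"grip": 0.27}

```text
time_s: 13.82
tcp_pos: [0.5799, -0.1038, 0.0434]
eef_rot: [179.9, -6.7, 108.1]
contact_force: [-11.6, 2.1, 5.1]
gripper_width: 0.0237
```

```bash
python3 -c "
from h import *
arc2(101.8)"
```

```text
t 13.82 at [ 0.5799 -0.1038  0.0434] [179.85  -6.69 108.07] F [-11.6   2.1   5.1] w 0.0237
dp [-0.3  0.1  0.3] yaw None
Ftan -10.877020417364214 lever est 101.91693620808667
```

Call:
apply_moves:
  commands:
    - {"dp": [0,-6,0],"yaw": 0,"grip": 0.27}
    - {"dp": [0,-6,-25],"yaw": 0,"grip": 0.27}
    - {"dp": [5,-6,-60],"yaw": -0.15,"grip": 0.27}
    - {"dp": [60,-20,-100],"yaw": -0.33,"grip": 0.27}
    - {"dp": [110,-40,-110],"yaw": -0.51,"grip": 0.27}
    - {"dp": [160,-60,-110],"yaw": -0.69,"grip": 0.27}
    - {"dp": [165,-60,-110],"yaw": -0.8,"grip": 0.27}

```text
time_s: 14.7
tcp_pos: [0.4778, 0.023, 0.1732]
eef_rot: [174.7, -4.0, 154.6]
contact_force: [0.8, -0.5, 0.7]
gripper_width: 0.0236
```

Run:
```python
from vis import *
big(7); plan([.5,0,.1],90);print(get_state()['joints'].round(1)); table('s7.png',41.9+0-30);table('t7.png',11.9)
c=load('s7.png');g=c['color'].astype(float).mean(2)
print(g[230:248,312:336].astype(int))
c=load('t7.png');g=c['color'].astype(float).mean(2)
print(g[196:212,324:346].astype(int))
```

```text
t 14.8 at [0.4791 0.022  0.1725] [174.79  -4.   154.31] F [ 0.2 -0.3  0.7] w 0.0238
dp [-33.4 -17.1  69.1] yaw 1.1224759023697068
[  20.5    5.6  -23.9   -7.5  -59.8 -132.7]
s7.png 0.068 120:145 130:144 140:148 150:157 160:165 170:163 180:163 190:163 200:165 210:164 220:165 230:163 240:161 250:155 260:146 270:135 280:130 290:129
s7.png 0.062 120:128 130:126 180:135 190:145 200:148 250:133 260:139 270:134
s7.png 0.06 180:129 190:140 200:134 270:127
s7.png 0.058 180:133 190:143 200:129 270:105
s7.png 0.056 180:147 190:153 200:129 270:91
s7.png 0.054 180:151 190:145 200:120 270:84
t7.png 0.068 70:184 80:190 90:196 100:209 110:203 120:202 130:202 140:202 150:195 160:194 170:186 180:172 190:173 200:177 210:175 220:170 230:169
t7.png 0.062 70:180 80:179 120:186 130:183 140:199 150:193 180:152 190:149 200:150 210:152
t7.png 0.06 70:178 80:175 120:181 130:176 140:200 180:153 190:141 200:145 210:144
t7.png 0.058 70:175 80:171 120:169 130:168 140:199 180:156 190:139 200:139 210:139
t7.png 0.056 70:172 80:166 120:155 130:159 140:195 180:158 190:138 200:136 210:134
t7.png 0.054 70:168 120:142 13
[... 2645 characters left out ...]
3 207 162 136 136 127 114 149
  143 128 104 104]
 [110 127 129 129 138 141 143 136 145 150 162 158 152 139 146 147 127 111
  105  93  92 102]
 [ 92  95 120 134 142 146 143 127 131 140 142 145 147 116 104 105 113 103
   92  91 108 114]
 [101  87  88 111 133 145 139 110 105 119 121 132 141 113  99 101 129 129
  107  95 124 138]
 [121  99  86  88 109 132 145 124 102  97  92 102  98  97 108 116 127 128
  107  85 100 154]
 [166 159 127  96  88  97 136 138 126 127 116 110 111 103 118 129 106  90
   87 100 132 175]
 [227 235 216 159 107  87  90 111 129 147 153 137 130 102  85  88  90  99
  122 150 180 190]
 [250 251 250 235 184 122  92  89 103 125 136 109  91  87  96 109 130 153
  183 191 194 198]]
```

View pics/z7b.png

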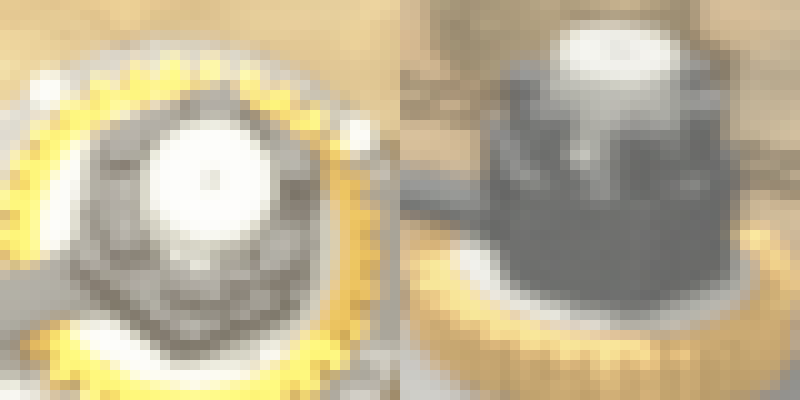

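View pics/z7.png

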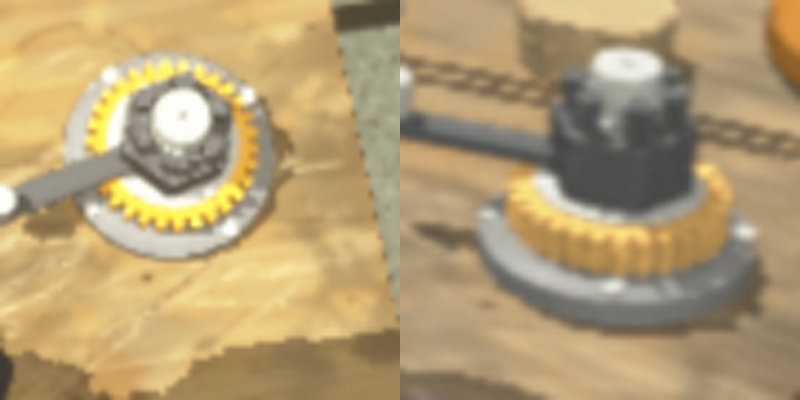

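Run:
```python
from h import *
s=load('s7.png');c=load('t7.png')
for z in (.0535,.0555):
  for cc,uv in((s,(320.7,240.9)),(c,(334.5,203.9)),(c,(332,203))):
    p=onz(cc,*uv,z);d=p[:2]-A;print(z,uv,p,np.hypot(*d)*1000,np.rad2deg(np.arctan2(d[1],d[0])))
```

```text
0.0535 (320.7, 240.9) [ 0.58117269 -0.18292834  0.0535    ] 9.451203520873051 175.92476772409285
0.0535 (334.5, 203.9) [ 0.57953255 -0.18101484  0.0535    ] 11.365368383900142 166.85245357023965
0.0535 (332, 203) [ 0.5819573  -0.17680508  0.0535    ] 10.993956681499242 141.82545740755234
0.0555 (320.7, 240.9) [ 0.57759068 -0.18476868  0.0555    ] 13.061705206200518 -174.8666612753322
0.0555 (334.5, 203.9) [ 0.57905968 -0.18073811  0.0555    ] 11.889885921589835 166.07216469302944
0.0555 (332, 203) [ 0.58147886 -0.17653804  0.0555    ] 11.53544386212206 142.25152673101093
```

Run:
```python
from h import *
plan([.5741,-.1053,.12],265)
```

```text
t 14.8 at [0.4791 0.022  0.1725] [174.79  -4.   154.31] F [ 0.2 -0.3  0.7] w 0.0238
dp [-144.1  -77.1   35.7] yaw -1.9318502886203694
```

Call:
apply_moves:
  commands:
    - {"dp": [0,0,0],"yaw": -0.18,"grip": 0.27}
    - {"dp": [0,0,0],"yaw": -0.36,"grip": 0.27}
    - {"dp": [-15,-8,3],"yaw": -0.54,"grip": 0.27}
    - {"dp": [-30,-16,6],"yaw": -0.72,"grip": 0.27}
    - {"dp": [-45,-24,10],"yaw": -0.9,"grip": 0.27}
    - {"dp": [-60,-32,14],"yaw": -1.08,"grip": 0.27}
    - {"dp": [-75,-40,18],"yaw": -1.26,"grip": 0.27}
    - {"dp": [-95,-50,22],"yaw": -1.44,"grip": 0.27}
    - {"dp": [-120,-65,28],"yaw": -1.62,"grip": 0.27}
    - {"dp": [-144,-77,36],"yaw": -1.8,"grip": 0.27}
    - {"dp": [-144,-77,36],"yaw": -1.93,"grip": 0.27}
    - {"dp": [-144,-77,36],"yaw": -1.93,"grip": 0.27}

```text
time_s: 16.3
tcp_pos: [0.5732, -0.1077, 0.1171]
eef_rot: [177.8, 6.2, -95.9]
contact_force: [-0.6, -0.1, -0.4]
gripper_width: 0.0235
```

Run:
```python
from h import *
print(get_state()['joints'].round(1))
for z in (.075,.043): plan([.5741,-.1053,z],265)
```

```text
[  4.   19.1 -14.   -7.6 -58.2  -5.7]
t 16.3 at [ 0.5732 -0.1077  0.1171] [177.81   6.16 -95.88] F [-0.6 -0.1 -0.4] w 0.0235
dp [ 2.  -2.2 42.1] yaw -0.015423511597087176
t 16.3 at [ 0.5732 -0.1077  0.1171] [177.81   6.16 -95.88] F [-0.6 -0.1 -0.4] w 0.0235
dp [ 5.5 -3.4 73.9] yaw -0.015423511597087176
```

Call:
apply_moves:
  commands:
    - {"dp": [2,-2.2,25],"yaw": 0,"grip": 0.27}
    - {"dp": [2,-2.2,42],"yaw": 0,"grip": 0.27}
    - {"dp": [3,-2.2,44],"yaw": 0,"grip": 0.27}
    - {"dp": [5.5,-3,73],"yaw": 0,"grip": 0.27}
    - {"dp": [5.5,-3,73],"yaw": 0,"grip": 0.27}

```text
time_s: 16.92
tcp_pos: [0.5719, -0.1042, 0.0429]
eef_rot: [177.6, 6.2, -95.7]
contact_force: [-0.6, -0.1, -0.5]
gripper_width: 0.0235
```

```bash
cat >> h.py <<'E'
def est(off=5.9):
    s=get_state();R=rot(s['eef_rot']);y=R[:2,1];y=y/np.hypot(*y)
    p=s['tcp_pos'][:2]+y*off/1000;d=p-A  # peg on +y side finger? push along -y
    print('peg',p,np.hypot(*d),np.rad2deg(np.arctan2(d[1],d[0])),'F',s['contact_force'].round(1),s['tcp_pos'].round(4))
E
python3 - <<'E'
from h import *
est()
for th in (98,94,90,86,82,78,75,73,71.8): arc2(th)
E
```

```text
peg [ 0.56605623 -0.10367957] 0.08360425932365577 107.07185379896366 F [-0.6 -0.1 -0.5] [ 0.5719 -0.1042  0.0429]
t 16.93 at [ 0.5719 -0.1042  0.0429] [177.63   6.16 -95.7 ] F [-0.6 -0.1 -0.5] w 0.0235
dp [ -2.  -13.3  -0.4] yaw None
Ftan -0.5805398914063106 lever est 107.45924627708331
t 16.93 at [ 0.5719 -0.1042  0.0429] [177.63   6.16 -95.7 ] F [-0.6 -0.1 -0.5] w 0.0235
dp [ -2.7 -18.9  -0.5] yaw None
Ftan -0.5809912484091958 lever est 107.45924627708331
t 16.93 at [ 0.5719 -0.1042  0.0429] [177.63   6.16 -95.7 ] F [-0.6 -0.1 -0.5] w 0.0235
dp [ -3.1 -24.5  -0.7] yaw None
Ftan -0.5786120744508676 lever est 107.45924627708331
t 16.93 at [ 0.5719 -0.1042  0.0429] [177.63   6.16 -95.7 ] F [-0.6 -0.1 -0.5] w 0.0235
dp [ -3.  -30.1  -1. ] yaw None
Ftan -0.573413960627697 lever est 107.45924627708331
t 16.93 at [ 0.5719 -0.1042  0.0429] [177.63   6.16 -95.7 ] F [-0.6 -0.1 -0.5] w 0.0235
dp [ -2.6 -35.6  -1.2] yaw None
Ftan -0.5654222316277181 lever est 107.45924627708331
t 16.93 at [ 0.5719 -0.1042  0.0429] [177.63   6.16 -95.7 ] F [-0.6 -0.1 -0.5] w 0.0235
dp [ -1.7 -41.2  -1.6] yaw None
Ftan -0.5546758223512929 lever est 107.45924627708331
t 16.93 at [ 0.5719 -0.1042  0.0429] [177.63   6.16 -95.7 ] F [-0.6 -0.1 -0.5] w 0.0235
dp [ -0.9 -45.3  -1.8] yaw None
Ftan -0.5448392537561025 lever est 107.45924627708331
t 16.93 at [ 0.5719 -0.1042  0.0429] [177.63   6.16 -95.7 ] F [-0.6 -0.1 -0.5] w 0.0235
dp [ -0.2 -48.   -2. ] yaw None
Ftan -0.5374500596782216 lever est 107.45924627708331
t 16.93 at [ 0.5719 -0.1042  0.0429] [177.63   6.16 -95.7 ] F [-0.6 -0.1 -0.5] w 0.0235
dp [  0.3 -49.6  -2.1] yaw None
Ftan -0.5327016296907396 lever est 107.45924627708331
```

Call:
apply_moves:
  commands:
    - {"dp": [-1,-5,0],"yaw": 0,"grip": 0.27}
    - {"dp": [-2,-10,0],"yaw": 0,"grip": 0.27}
    - {"dp": [-2.3,-15,0],"yaw": 0,"grip": 0.27}
    - {"dp": [-2.7,-20,-0.5],"yaw": 0,"grip": 0.27}
    - {"dp": [-3.1,-25,-0.7],"yaw": 0,"grip": 0.27}
    - {"dp": [-3,-30,-1],"yaw": 0,"grip": 0.27}
    - {"dp": [-2.6,-35.6,-1.2],"yaw": 0,"grip": 0.27}
    - {"dp": [-2,-40,-1.5],"yaw": 0,"grip": 0.27}
    - {"dp": [-2,-40,-1.5],"yaw": 0,"grip": 0.27}

```text
time_s: 18.05
tcp_pos: [0.6107, -0.1047, 0.0441]
eef_rot: [177.5, 6.3, -95.7]
contact_force: [-7.5, 7.0, 1.2]
gripper_width: 0.0239
```

Run:
```python
from h import *
est()
for th in (75,73,71.8): arc2(th)
```

```text
peg [ 0.60478902 -0.1041151 ] 0.08074142329846196 79.87861807738011 F [-7.5  7.   1.2] [ 0.6107 -0.1047  0.0441]
t 18.05 at [ 0.6107 -0.1047  0.0441] [177.51   6.28 -95.69] F [-7.5  7.   1.2] w 0.0239
dp [ 2.7 -6.8  0.5] yaw None
Ftan -9.070769829434742 lever est 79.96317976300196
t 18.05 at [ 0.6107 -0.1047  0.0441] [177.51   6.28 -95.69] F [-7.5  7.   1.2] w 0.0239
dp [ 3.4 -9.5  0.3] yaw None
Ftan -9.232608553703683 lever est 79.96317976300196
t 18.05 at [ 0.6107 -0.1047  0.0441] [177.51   6.28 -95.69] F [-7.5  7.   1.2] w 0.0239
dp [  3.8 -11.1   0.2] yaw None
Ftan -9.324324554625125 lever est 79.96317976300196
```

Call:
apply_moves:
  commands:
    - {"dp": [1.3,-3.5,0],"yaw": 0,"grip": 0.27}
    - {"dp": [2.7,-6.8,0],"yaw": 0,"grip": 0.27}
    - {"dp": [3.2,-8.5,0],"yaw": 0,"grip": 0.27}
    - {"dp": [3.2,-8.5,0],"yaw": 0,"grip": 0.27}

```text
time_s: 18.55
tcp_pos: [0.6187, -0.1086, 0.0434]
eef_rot: [177.5, 6.3, -95.7]
contact_force: [-7.9, 7.3, 1.6]
gripper_width: 0.0238
```

Run:
```python
from h import *
est()
for th in (72.5,71.8): arc2(th)
```

```text
peg [ 0.61278205 -0.10802111] 0.07876681947511215 73.64328118770553 F [-7.9  7.3  1.6] [ 0.6187 -0.1086  0.0434]
t 18.55 at [ 0.6187 -0.1086  0.0434] [177.5    6.28 -95.69] F [-7.9  7.3  1.6] w 0.0238
dp [ 0.4 -1.8  0.3] yaw None
Ftan -9.70613230342238 lever est 73.79192152757366
t 18.55 at [ 0.6187 -0.1086  0.0434] [177.5    6.28 -95.69] F [-7.9  7.3  1.6] w 0.0238
dp [ 0.7 -2.7  0.3] yaw None
Ftan -9.762034545633886 lever est 73.79192152757366
```

Call:
apply_moves:
  commands:
    - {"dp": [0,5,0],"yaw": 0,"grip": 0.27}
    - {"dp": [0,5,-25],"yaw": 0,"grip": 0.27}
    - {"dp": [0,5,-70],"yaw": 0,"grip": 0.27}
    - {"dp": [-50,40,-100],"yaw": 0,"grip": 0.27}
    - {"dp": [-100,80,-110],"yaw": 0,"grip": 0.27}
    - {"dp": [-150,120,-110],"yaw": 0,"grip": 0.27}
    - {"dp": [-150,120,-110],"yaw": 0,"grip": 0.27}

```text
time_s: 19.42
tcp_pos: [0.5191, 0.0398, 0.1763]
eef_rot: [178.1, 6.3, -95.4]
contact_force: [0.3, -1.1, 0.2]
gripper_width: 0.0236
```

Run:
```python
from vis import *
big(8); plan([.5,0,.1],90)
```

```text
t 19.52 at [0.5201 0.0383 0.1754] [178.02   6.25 -95.47] F [-0.5 -0.8 -1.1] w 0.0235
dp [48.  13.9 71.1] yaw 3.0461272753554938
```

View pics/z8b.png

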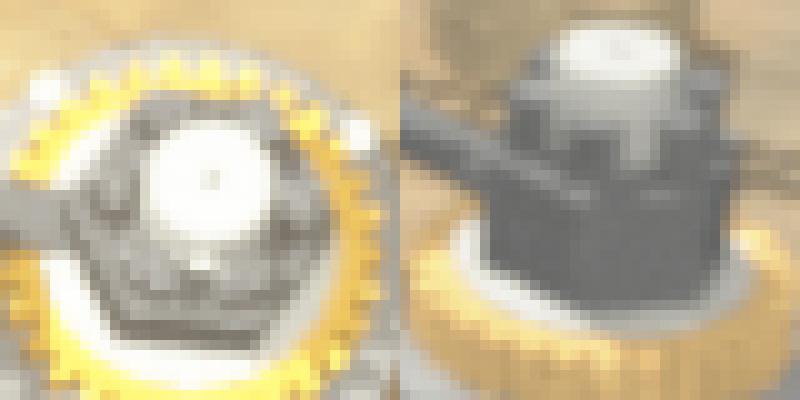

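View pics/t8.png

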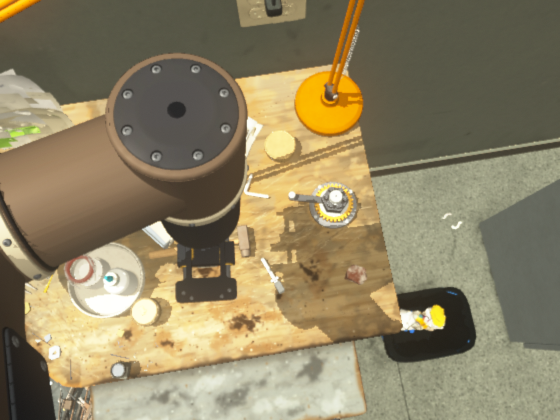

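Run:
```python
from h import *
for f in ('top0.png','t8.png'):
    c=load(f);im=c['color'];g=im.min(2).astype(np.uint8)
    big=cv2.resize(g[160:250,285:375],None,fx=8,fy=8,interpolation=cv2.INTER_CUBIC)
    for th in (150,175):
        n,l,st,ce=cv2.connectedComponentsWithStats((big>th).astype(np.uint8))
        for k in range(1,n):
            if 200<st[k][4]<5000:
                u=285+(ce[k][0]+.5)/8-.5;v=160+(ce[k][1]+.5)/8-.5
                o=[]
                for z in (.012,.051,.071):
                    p=onz(c,u,v,z)[:2]-A;o.append('%.1f@%.1f'%(np.hypot(*p)*1000,np.rad2deg(np.arctan2(p[1],p[0]))))
                print(f,th,(round(u,2),round(v,2)),st[k][4],o)
```

```text
top0.png 150 (np.float64(319.27), np.float64(186.67)) 753 ['42.3@27.6', '35.8@42.1', '33.6@51.3']
top0.png 150 (np.float64(350.33), np.float64(190.94)) 490 ['42.7@-63.3', '32.6@-73.8', '28.0@-82.0']
top0.png 150 (np.float64(323.03), np.float64(206.2)) 4707 ['19.5@96.3', '26.4@115.4', '30.6@121.6']
top0.png 150 (np.float64(346.24), np.float64(220.88)) 739 ['42.3@-153.2', '47.2@-164.1', '50.3@-168.7']
top0.png 150 (np.float64(337.24), np.float64(241.19)) 2233 ['73.7@175.9', '80.3@172.7', '83.7@171.2']
top0.png 175 (np.float64(319.22), np.float64(186.6)) 433 ['42.4@27.6', '36.0@42.0', '33.8@51.2']
top0.png 175 (np.float64(350.38), np.float64(190.98)) 287 ['42.8@-63.5', '32.6@-74.0', '28.1@-82.2']
top0.png 175 (np.float64(322.99), np.float64(206.27)) 3665 ['19.6@96.7', '26.5@115.6', '30.8@121.7']
top0.png 175 (np.float64(315.17), np.float64(215.97)) 629 ['42.1@116.3', '49.4@123.2', '53.4@126.0']
top0.png 175 (np.float64(346.24), np.float64(220.94)) 453 ['42.4@-153.3', '47.3@-164.1', '50.4@-168.8']
top0.png 175 (np.float64(337.27), np.float64(241.23)) 1828 ['73.7@176.0', '80.3@172.7', '83
[... 191 characters left out ...]
79.9@79.0']
t8.png 150 (np.float64(352.54), np.float64(213.35)) 501 ['42.1@-126.8', '43.0@-141.0', '44.4@-147.9']
t8.png 150 (np.float64(315.25), np.float64(216.3)) 481 ['42.3@117.1', '49.8@123.9', '53.8@126.6']
t8.png 175 (np.float64(320.69), np.float64(187.46)) 4144 ['39.4@25.8', '32.8@41.3', '30.7@51.4']
t8.png 175 (np.float64(337.92), np.float64(183.85)) 287 ['41.0@-24.8', '28.6@-23.0', '22.3@-21.4']
t8.png 175 (np.float64(350.24), np.float64(190.81)) 736 ['42.8@-62.9', '32.5@-73.3', '27.9@-81.4']
t8.png 175 (np.float64(323.09), np.float64(192.85)) 1560 ['28.1@31.1', '23.5@54.4', '23.1@68.6']
t8.png 175 (np.float64(291.41), np.float64(194.25)) 2475 ['81.6@67.5', '80.1@75.1', '79.9@79.0']
```

Run:
```python
from h import *
for z in (.12,.08,.043): plan([.6105,-.1055,z])
```

```text
t 19.52 at [0.5201 0.0383 0.1754] [178.02   6.25 -95.47] F [-0.5 -0.8 -1.1] w 0.0235
dp [ 139.8 -105.    36.8] yaw None
t 19.52 at [0.5201 0.0383 0.1754] [178.02   6.25 -95.47] F [-0.5 -0.8 -1.1] w 0.0235
dp [ 144.1 -106.4   76.5] yaw None
t 19.52 at [0.5201 0.0383 0.1754] [178.02   6.25 -95.47] F [-0.5 -0.8 -1.1] w 0.0235
dp [ 148.2 -107.7  113.3] yaw None
```

Call:
apply_moves:
  commands:
    - {"dp": [50,-37,10],"yaw": 0,"grip": 0.27}
    - {"dp": [95,-70,20],"yaw": 0,"grip": 0.27}
    - {"dp": [140,-105,37],"yaw": 0,"grip": 0.27}
    - {"dp": [144,-106,65],"yaw": 0,"grip": 0.27}
    - {"dp": [144,-106,76],"yaw": 0,"grip": 0.27}
    - {"dp": [144,-106,76],"yaw": 0,"grip": 0.27}
    - {"dp": [148,-107,112],"yaw": 0,"grip": 0.27}
    - {"dp": [148,-107,112],"yaw": 0,"grip": 0.27}

```text
time_s: 20.52
tcp_pos: [0.6074, -0.1062, 0.0416]
eef_rot: [177.7, 6.2, -95.6]
contact_force: [-0.6, -0.0, 0.8]
gripper_width: 0.0238
```

Run:
```python
from h import *
est()
for th in (73,71.8,71): arc2(th)
```

```text
peg [ 0.60148924 -0.10567494] 0.07868221660731295 82.04500377811658 F [-0.6 -0.   0.8] [ 0.6074 -0.1062  0.0416]
t 20.52 at [ 0.6074 -0.1062  0.0416] [177.67   6.17 -95.6 ] F [-0.6 -0.   0.8] w 0.0238
dp [  1.2 -12.5  -2.1] yaw None
Ftan -0.6105148724890931 lever est 82.12201041617061
t 20.52 at [ 0.6074 -0.1062  0.0416] [177.67   6.17 -95.6 ] F [-0.6 -0.   0.8] w 0.0238
dp [  1.7 -14.1  -2.2] yaw None
Ftan -0.6059703631353723 lever est 82.12201041617061
t 20.52 at [ 0.6074 -0.1062  0.0416] [177.67   6.17 -95.6 ] F [-0.6 -0.   0.8] w 0.0238
dp [  2.  -15.2  -2.2] yaw None
Ftan -0.6027928964725585 lever est 82.12201041617061
```

Call:
apply_moves:
  commands:
    - {"dp": [0.5,-5,-1],"yaw": 0,"grip": 0.27}
    - {"dp": [1,-9,-1.8],"yaw": 0,"grip": 0.27}
    - {"dp": [1.3,-12.5,-1.8],"yaw": 0,"grip": 0.27}
    - {"dp": [1.8,-14.5,-1.8],"yaw": 0,"grip": 0.27}
    - {"dp": [1.8,-14.5,-1.8],"yaw": 0,"grip": 0.27}

```text
time_s: 21.15
tcp_pos: [0.6206, -0.1091, 0.0439]
eef_rot: [177.6, 6.2, -95.6]
contact_force: [-7.6, 5.2, 5.5]
gripper_width: 0.0236
```

Run:
```python
from h import *
est();arc2(71)
```

```text
peg [ 0.61473874 -0.10850361] 0.07888058368842389 72.18068603159848 F [-7.6  5.2  5.5] [ 0.6206 -0.1091  0.0439]
t 21.15 at [ 0.6206 -0.1091  0.0439] [177.57   6.25 -95.65] F [-7.6  5.2  5.5] w 0.0236
dp [ 0.8 -1.8  0.7] yaw None
Ftan -8.862789394596412 lever est 72.35115676970695
```

Call:
apply_moves:
  commands:
    - {"dp": [0.4,-1.0,0],"yaw": 0,"grip": 0.27}
    - {"dp": [0.7,-1.8,0],"yaw": 0,"grip": 0.27}
    - {"dp": [0.7,-1.8,0],"yaw": 0,"grip": 0.27}

```text
time_s: 21.52
tcp_pos: [0.6221, -0.1098, 0.0437]
eef_rot: [177.6, 6.3, -95.6]
contact_force: [-7.8, 6.6, 5.3]
gripper_width: 0.0238
```

Run:
```python
from h import *
est()
```

```text
peg [ 0.61622892 -0.10920213] 0.07868852627070873 70.99196085523499 F [-7.8  6.6  5.3] [ 0.6221 -0.1098  0.0437]
```

Call:
apply_moves:
  commands:
    - {"dp": [0,5,0],"yaw": 0,"grip": 0.27}
    - {"dp": [0,5,-25],"yaw": 0,"grip": 0.27}
    - {"dp": [0,5,-70],"yaw": 0,"grip": 0.27}
    - {"dp": [-50,40,-100],"yaw": -0.1,"grip": 0.27}
    - {"dp": [-100,80,-110],"yaw": -0.28,"grip": 0.27}
    - {"dp": [-150,120,-110],"yaw": -0.46,"grip": 0.27}
    - {"dp": [-150,140,-110],"yaw": -0.64,"grip": 0.4}
    - {"dp": [-150,140,-110],"yaw": -0.82,"grip": 0.4}
    - {"dp": [-150,140,-110],"yaw": -1.0,"grip": 0.4}
    - {"dp": [-150,140,-110],"yaw": -1.18,"grip": 0.4}
    - {"dp": [-150,140,-110],"yaw": -1.36,"grip": 0.4}
    - {"dp": [-150,140,-110],"yaw": -1.54,"grip": 0.4}

```text
time_s: 23.02
tcp_pos: [0.5037, 0.0384, 0.1751]
eef_rot: [-173.8, 2.2, -6.8]
contact_force: [-0.7, 0.4, 0.3]
gripper_width: 0.0348
```

Run:
```python
from vis import *
big(9);s=get_state();print(s['tcp_pos'],s['eef_rot'].round(2),s['joints'].round(1))
c=load('t9.png');im=c['color'];g=im.min(2).astype(np.uint8)
big_=cv2.resize(g[160:250,270:375],None,fx=8,fy=8,interpolation=cv2.INTER_CUBIC)
for th in (150,175):
        n,l,st,ce=cv2.connectedComponentsWithStats((big_>th).astype(np.uint8))
        for k in range(1,n):
            if 1000<st[k][4]<5000:
                u=270+(ce[k][0]+.5)/8-.5;v=160+(ce[k][1]+.5)/8-.5
                p=onz(c,u,v,.051)[:2]-A;print('%.1f@%.1f'%(np.hypot(*p)*1000,np.rad2deg(np.arctan2(p[1],p[0]))))
```

```text
[0.50362088 0.03844819 0.17494595] [-173.84    2.22   -7.01] [ 21.4   7.8 -20.9  -7.4 -60.5  65.1]
80.2@72.2
23.1@51.7
73.7@-154.1
32.7@39.4
80.2@72.4
23.5@52.4
```

View pics/z9b.png

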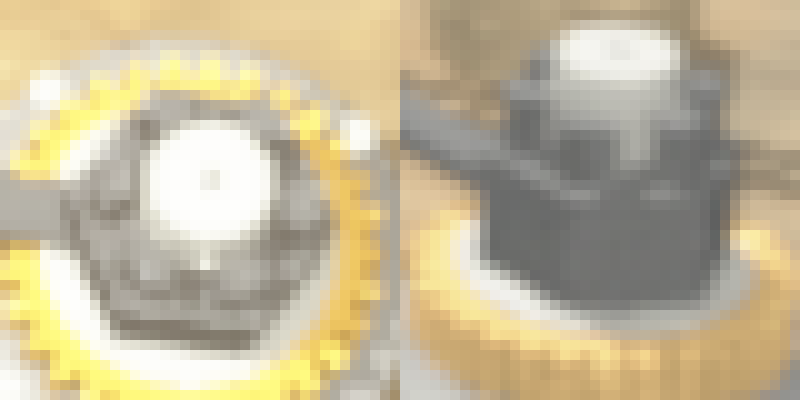

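Call:
apply_moves:
  commands:
    - {"dp": [0,0,0],"yaw": -0.18,"grip": 0.4}
    - {"dp": [0,0,0],"yaw": -0.36,"grip": 0.4}
    - {"dp": [0,0,0],"yaw": -0.54,"grip": 0.4}
    - {"dp": [0,0,0],"yaw": -0.72,"grip": 0.4}
    - {"dp": [0,0,0],"yaw": -0.9,"grip": 0.4}
    - {"dp": [0,0,0],"yaw": -1.08,"grip": 0.4}
    - {"dp": [0,0,0],"yaw": -1.26,"grip": 0.4}
    - {"dp": [0,0,0],"yaw": -1.44,"grip": 0.4}
    - {"dp": [0,0,0],"yaw": -1.62,"grip": 0.4}
    - {"dp": [0,0,0],"yaw": -1.8,"grip": 0.4}
    - {"dp": [0,0,0],"yaw": -1.98,"grip": 0.4}
    - {"dp": [0,0,0],"yaw": -2.1,"grip": 0.4}

```text
time_s: 24.62
tcp_pos: [0.4877, 0.0685, 0.177]
eef_rot: [178.6, -2.9, 110.3]
contact_force: [-0.2, 0.3, 1.0]
gripper_width: 0.0352
```

Run:
```python
from h import *
s=get_state();print(s['tcp_pos'],s['eef_rot'].round(2),s['joints'].round(1),rot(s['eef_rot'])[:,2])
```

```text
[0.48766274 0.06845396 0.17699086] [178.62  -2.93 110.34] [ 28.6   5.2 -25.2  -3.2 -57.9 173.3] [ 0.0048581   0.05627918 -0.99840325]
```

Call:
apply_moves:
  commands:
    - {"dp": [0,0,0],"yaw": -0.09,"grip": 0.4}
    - {"dp": [0,0,0],"yaw": -0.17,"grip": 0.4}

```text
time_s: 24.88
tcp_pos: [0.4719, 0.0911, 0.177]
eef_rot: [177.8, 0.1, 118.2]
contact_force: [0.1, 0.2, -0.2]
gripper_width: 0.0354
```

Run:
```python
from h import *
s=get_state();print(s['tcp_pos'],s['eef_rot'].round(2),s['joints'].round(1),rot(s['eef_rot'])[:,2])
```

```text
[0.4718785  0.09113273 0.17697446] [1.7784e+02 7.0000e-02 1.1824e+02] [ 34.7   3.  -29.    0.4 -55.8 173.3] [ 0.03376743  0.01674496 -0.99928943]
```

Run:
```python
from h import *
c=load('top0.png')
a=onz(c,250+118/10-.5,250+80/10-.5,.0085);b=onz(c,250+238/10-.5,250+280/10-.5,.0085)
n=onz(c,250+124/10-.5,250+92/10-.5,.0085)
d=(n-b)[:2];d/=np.hypot(*d);ang=np.rad2deg(np.arctan2(d[1],d[0]))
print('tip',a,'ang',ang,'tab centre from tip',a[:2]-.065*d)
# tab top mask
im=c['color'];g=im.min(2)
big=cv2.resize(g[250:300,250:300],None,fx=10,fy=10,interpolation=cv2.INTER_CUBIC)
m=(big>150).astype(np.uint8)
n_,l,st,ce=cv2.connectedComponentsWithStats(m);k=1+np.argmax(st[1:,4]);print(st[k],ce[k])
ys,xs=np.where(l==k)
P=np.array([onz(c,250+(x+.5)/10-.5,250+(y+.5)/10-.5,.0085)[:2] for x,y in zip(xs[::7],ys[::7])])
s=(P-a[:2])@d;w=(P-a[:2])@np.array([-d[1],d[0]])
for q in range(-100,5,5):
    mm=(s*1000>=q)&(s*1000<q+5)
    if mm.sum(): print(q,(w[mm].min()*1000).round(1),(w[mm].max()*1000).round(1))
s0=load('scene0.png')
# scene: tab top
print(onz(s0,200+115/5-.5,220+182/5-.5,.038), onz(s0,200+120/5-.5,220+275/5-.5,0))
```

```text
tip [ 0.51041962 -0.03224046  0.0085    ] ang 22.285571196992258 tab centre from tip [ 0.45027478 -0.05688996]
[  110    83   230   343 17386] [234.38047855 275.79564017]
-75 -5.4 5.8
-70 -5.5 6.0
-65 -5.9 6.1
-60 -5.9 6.3
-55 -5.6 6.0
-50 -7.3 8.1
-45 -6.4 6.9
-40 -2.4 3.8
-35 -2.9 3.3
-30 -2.7 3.9
-25 -2.8 3.6
-20 -2.7 3.5
-15 -2.8 3.6
-10 -2.9 3.1
-5 -2.6 3.3
[ 0.45046164 -0.05676222  0.038     ] [ 0.450265   -0.05789389  0.        ]
```

Run:
```python
from h import *
for z in (.12,.07,.008): plan([.4502,-.0568,z],22.3)
```

```text
t 24.88 at [0.4719 0.0911 0.177 ] [1.7784e+02 7.0000e-02 1.1824e+02] F [ 0.1  0.2 -0.2] w 0.0354
dp [-120.   -91.2   53.7] yaw 1.67442132169135
t 24.88 at [0.4719 0.0911 0.177 ] [1.7784e+02 7.0000e-02 1.1824e+02] F [ 0.1  0.2 -0.2] w 0.0354
dp [-119.9  -93.1  103.7] yaw 1.67442132169135
t 24.88 at [0.4719 0.0911 0.177 ] [1.7784e+02 7.0000e-02 1.1824e+02] F [ 0.1  0.2 -0.2] w 0.0354
dp [-119.9  -95.4  165.6] yaw 1.67442132169135
```

Call:
apply_moves:
  commands:
    - {"dp": [0,0,10],"yaw": 0.18,"grip": 0.4}
    - {"dp": [-10,-10,15],"yaw": 0.36,"grip": 0.4}
    - {"dp": [-30,-25,20],"yaw": 0.54,"grip": 0.4}
    - {"dp": [-50,-40,30],"yaw": 0.72,"grip": 0.4}
    - {"dp": [-70,-55,40],"yaw": 0.9,"grip": 0.4}
    - {"dp": [-90,-70,50],"yaw": 1.08,"grip": 0.4}
    - {"dp": [-105,-85,60],"yaw": 1.26,"grip": 0.4}
    - {"dp": [-120,-93,70],"yaw": 1.44,"grip": 0.4}
    - {"dp": [-120,-93,85],"yaw": 1.62,"grip": 0.4}
    - {"dp": [-120,-93,95],"yaw": 1.675,"grip": 0.4}
    - {"dp": [-120,-93,95],"yaw": 1.675,"grip": 0.4}

```text
time_s: 26.25
tcp_pos: [0.4499, -0.0579, 0.0779]
eef_rot: [-179.8, -2.0, 22.2]
contact_force: [-1.1, 0.5, 0.1]
gripper_width: 0.035
```

Run:
```python
from h import *
for z in (.05,.008): plan([.4502,-.0568,z],22.3)
s=get_state();print(s['joints'].round(1),rot(s['eef_rot'])[:,2])
```

```text
t 26.25 at [ 0.4499 -0.0579  0.0779] [-179.81   -2.01   22.21] F [-1.1  0.5  0.1] w 0.035
dp [-0.2 -0.8 27.9] yaw -0.0014916437666813505
t 26.25 at [ 0.4499 -0.0579  0.0779] [-179.81   -2.01   22.21] F [-1.1  0.5  0.1] w 0.035
dp [-1.7 -0.7 69.9] yaw -0.0014916437666813505
[ 17.3   7.9 -38.9  -0.5 -41.3  95.3] [ 0.03124132  0.01628609 -0.99937918]
```

Call:
apply_moves:
  commands:
    - {"dp": [-0.2,-0.8,20],"yaw": 0,"grip": 0.4}
    - {"dp": [-0.8,-0.8,40],"yaw": 0,"grip": 0.4}
    - {"dp": [-1.2,-0.7,58],"yaw": 0,"grip": 0.4}
    - {"dp": [-1.6,-0.7,69],"yaw": 0,"grip": 0.4}
    - {"dp": [-1.7,-0.7,69.5],"yaw": 0,"grip": 0.3}
    - {"dp": [-1.7,-0.7,69.5],"yaw": 0,"grip": 0.05}
    - {"dp": [-1.7,-0.7,69.5],"yaw": 0,"grip": 0.05}
    - {"dp": [-1.7,-0.7,69.5],"yaw": 0,"grip": 0.05}
  newtons: 25

```text
time_s: 27.25
tcp_pos: [0.4507, -0.0565, 0.0091]
eef_rot: [-179.8, -2.1, 22.4]
contact_force: [-0.4, 0.2, 4.5]
gripper_width: 0.0119
```

Run:
```python
from h import *
t=np.deg2rad(161.85)
plan([.4502,-.0568,.08],22.3)
for r in (.092,):plan([A[0]+r*np.cos(t),A[1]+r*np.sin(t),.08],-18.15)
```

```text
t 27.25 at [ 0.4507 -0.0565  0.0091] [-179.83   -2.11   22.41] F [-0.4  0.2  4.5] w 0.0119
dp [  2.   -0.1 -70.9] yaw 0.0018471787717113345
t 27.25 at [ 0.4507 -0.0565  0.0091] [-179.83   -2.11   22.41] F [-0.4  0.2  4.5] w 0.0119
dp [ 13.6 110.8 -70.8] yaw 0.7078328612034179
```

Call:
apply_moves:
  commands:
    - {"dp": [1,0,-35],"yaw": 0,"grip": 0.05}
    - {"dp": [2,15,-65],"yaw": 0.1,"grip": 0.05}
    - {"dp": [6,50,-68],"yaw": 0.28,"grip": 0.05}
    - {"dp": [10,85,-68],"yaw": 0.46,"grip": 0.05}
    - {"dp": [13,111,-65],"yaw": 0.64,"grip": 0.05}
    - {"dp": [13.5,111,-58],"yaw": 0.708,"grip": 0.05}
    - {"dp": [13.5,111,-54],"yaw": 0.708,"grip": 0.05}
    - {"dp": [13.5,111,-54],"yaw": 0.708,"grip": 0.05}
    - {"dp": [13.5,111,-54],"yaw": 0.708,"grip": 0.05}

```text
time_s: 28.38
tcp_pos: [0.5033, -0.1547, 0.0627]
eef_rot: [-178.5, -1.4, -18.1]
contact_force: [-0.4, 0.0, -0.7]
gripper_width: 0.0118
```

Run:
```python
from h import *
t=np.deg2rad(161.85)
for r in (.092,.06):plan([A[0]+r*np.cos(t),A[1]+r*np.sin(t),.0625],-18.15)
look(10)
c=load('s10.png');cv2.imwrite('pics/s10z.png',cv2.resize(c['color'][215:290,275:375,::-1],(800,600),interpolation=cv2.INTER_CUBIC))
c=load('t10.png');cv2.imwrite('pics/t10z.png',cv2.resize(c['color'][160:260,270:390,::-1],(720,600),interpolation=cv2.INTER_CUBIC))
```

```text
t 28.38 at [ 0.5033 -0.1547  0.0627] [-178.54   -1.44  -18.09] F [-0.4  0.  -0.7] w 0.0118
dp [-0.   0.3  0.2] yaw 0.000981090256427541
t 28.38 at [ 0.5033 -0.1547  0.0627] [-178.54   -1.44  -18.09] F [-0.4  0.  -0.7] w 0.0118
dp [32.   0.3  1. ] yaw 0.000981090256427541
```

View pics/s10z.png

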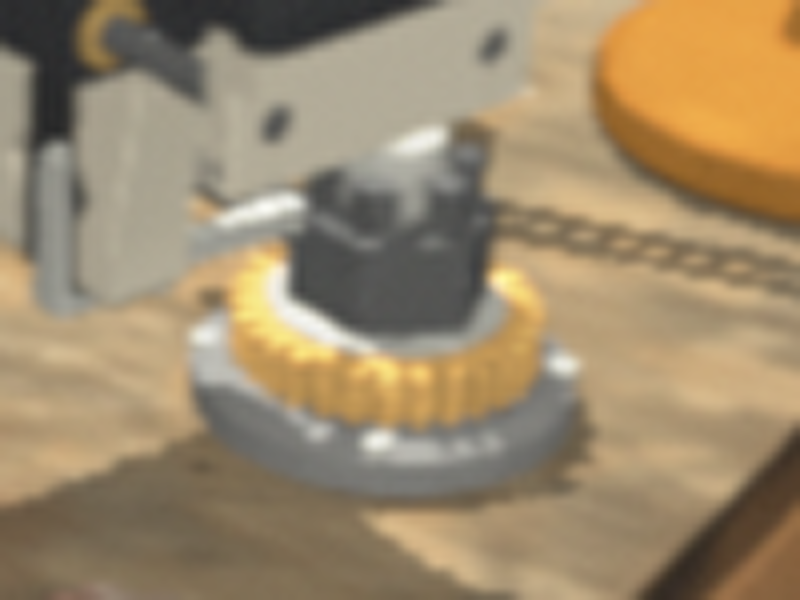

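View pics/t10z.png

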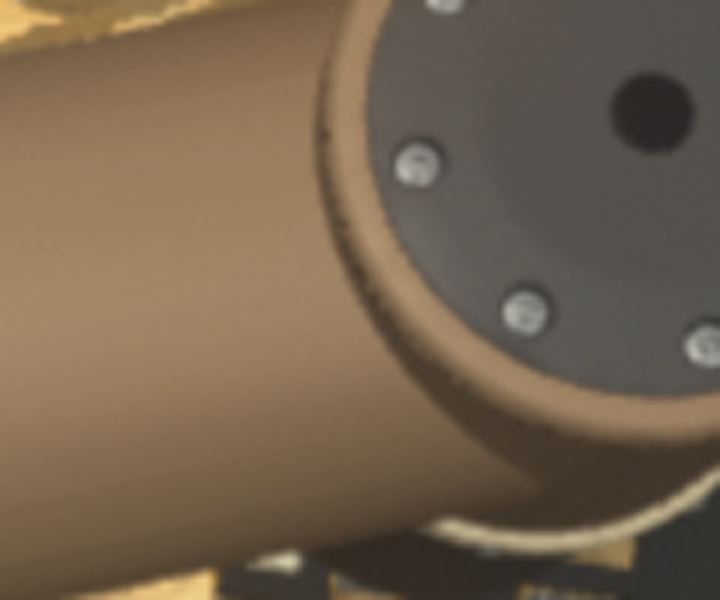

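Run:
```python
from h import *
c=load('s10.png');t=np.deg2rad(161.85)
f=lambda r,z,w=0:((proj(c,[A[0]+r*np.cos(t)-w*np.sin(t),A[1]+r*np.sin(t)+w*np.cos(t),z])-[275,215]+.5)*8).round(0)
for r in (.027,.032,.04,.05): print(r,'top',f(r,.0615,.003),f(r,.0615,-.003),'bot near',f(r,.0545,-.003))
print('crown slot',f(.019,.052,0),f(.019,.064,0))
```

```text
0.027 top [316. 201.] [298. 191.] bot near [297. 219.]
0.032 top [300. 207.] [282. 197.] bot near [280. 225.]
0.04 top [273. 216.] [256. 206.] bot near [254. 234.]
0.05 top [239. 227.] [222. 218.] bot near [221. 245.]
crown slot [331. 224.] [334. 178.]
```

Run:
```python
from h import *
Rg=rot([-179.83,-2.11,22.41]);k=np.deg2rad(22.3);X=np.array([[np.cos(k),-np.sin(k),0],[np.sin(k),np.cos(k),0],[0,0,1]])
s=get_state();W=rot(s['eef_rot'])@Rg.T@X;print(W.round(4), np.rad2deg(np.arctan2(W[1,0],W[0,0])))
# key mid relative
off=Rg.T@(np.array([.4502,-.0568,.019])-np.array([.4507,-.0565,.0091]))
tab=s['tcp_pos']+rot(s['eef_rot'])@off; mid=tab+W@np.array([.039,0,-.014]);print('tab',tab,'mid',mid)
t=np.deg2rad(161.85);u=np.array([np.cos(t),np.sin(t)]);v=np.array([-u[1],u[0]])
print('along',(mid[:2]-A)@u,'lat mid',(mid[:2]-A)@v,'lat tab',(tab[:2]-A)@v)
```

```text
[[ 0.95    0.3122  0.0038]
 [-0.312   0.9497 -0.0251]
 [-0.0115  0.0227  0.9997]] -18.18226755365648
tab [ 0.50285542 -0.15489922  0.07274648] mid [ 0.53985197 -0.16671608  0.05830289]
along 0.053482464436179177 lat mid -0.000235540374705231 lat tab 6.019392315314456e-05
```

Call:
apply_moves:
  commands:
    - {"dp": [5,0.2,0.4],"yaw": 0,"grip": 0.05}
    - {"dp": [10,0.2,0.5],"yaw": 0,"grip": 0.05}
    - {"dp": [15,0.2,0.6],"yaw": 0,"grip": 0.05}
    - {"dp": [20,0.2,0.7],"yaw": 0,"grip": 0.05}

```text
time_s: 28.98
tcp_pos: [0.5226, -0.1616, 0.0622]
eef_rot: [-178.5, -1.4, -18.2]
contact_force: [0.3, 0.1, -1.3]
gripper_width: 0.0119
```

Call:
apply_moves:
  commands:
    - {"dp": [3,0,0.1],"yaw": 0,"grip": 0.05}
    - {"dp": [6,0,0.15],"yaw": 0,"grip": 0.05}

```text
time_s: 29.22
tcp_pos: [0.528, -0.1634, 0.0622]
eef_rot: [-178.5, -1.4, -18.2]
contact_force: [0.1, 0.7, -0.6]
gripper_width: 0.0115
```

Run:
```python
from h import *
t=np.deg2rad(161.85)
for r in (.039,):plan([A[0]+r*np.cos(t),A[1]+r*np.sin(t),.0623],-18.15)
```

```text
t 29.23 at [ 0.528  -0.1634  0.0622] [-178.54   -1.41  -18.19] F [ 0.1  0.7 -0.6] w 0.0115
dp [26.8 -0.3  0.5] yaw -0.0006691258642601975
```

Call:
apply_moves:
  commands:
    - {"dp": [4,-0.1,0.1],"yaw": 0,"grip": 0.05}
    - {"dp": [8,-0.1,0.2],"yaw": 0,"grip": 0.05}
    - {"dp": [12,-0.2,0.3],"yaw": 0,"grip": 0.05}

```text
time_s: 29.6
tcp_pos: [0.5396, -0.1669, 0.0623]
eef_rot: [-178.5, -1.4, -18.2]
contact_force: [0.2, -0.8, -0.7]
gripper_width: 0.0123
```

Call:
apply_moves:
  commands:
    - {"dp": [3,0,0.1],"yaw": 0,"grip": 0.05}
    - {"dp": [6,0,0.15],"yaw": 0,"grip": 0.05}
    - {"dp": [9,0,0.2],"yaw": 0,"grip": 0.05}

```text
time_s: 29.98
tcp_pos: [0.5481, -0.1697, 0.0623]
eef_rot: [-178.5, -1.4, -18.2]
contact_force: [0.3, -0.1, -0.4]
gripper_width: 0.0119
```

Run:
```python
from h import *
t=np.deg2rad(161.85)
for r in (.039,):plan([A[0]+r*np.cos(t),A[1]+r*np.sin(t),.0623],-18.15)
```

```text
t 29.98 at [ 0.5481 -0.1697  0.0623] [-178.54   -1.42  -18.18] F [ 0.3 -0.1 -0.4] w 0.0119
dp [ 5.8 -0.1  0.1] yaw -0.000604722757029932
```

Free of contact so far; about 6 mm left. Small steps until the collar touches.

Call:
apply_moves:
  commands:
    - {"dp": [2,0,0.05],"yaw": 0,"grip": 0.05}
    - {"dp": [4,0,0.1],"yaw": 0,"grip": 0.05}
    - {"dp": [4,0,0.1],"yaw": 0,"grip": 0.05}

```text
time_s: 30.35
tcp_pos: [0.5518, -0.1709, 0.0623]
eef_rot: [-178.5, -1.4, -18.2]
contact_force: [-1.1, -0.4, -1.3]
gripper_width: 0.0114
```

Call:
apply_moves:
  commands:
    - {"dp": [1,0,0],"yaw": 0,"grip": 0.05}
    - {"dp": [1,0,0],"yaw": 0,"grip": 0.05}

```text
time_s: 30.6
tcp_pos: [0.5527, -0.1712, 0.0623]
eef_rot: [-178.5, -1.4, -18.2]
contact_force: [0.3, -0.2, -2.4]
gripper_width: 0.0118
```

Call:
apply_moves:
  commands:
    - {"dp": [1,0,0],"yaw": 0,"grip": 0.05}
    - {"dp": [1,0,0],"yaw": 0,"grip": 0.05}

```text
time_s: 30.85
tcp_pos: [0.5537, -0.1715, 0.0624]
eef_rot: [-178.5, -1.4, -18.2]
contact_force: [-0.2, -0.2, -1.4]
gripper_width: 0.0123
```

Call:
apply_moves:
  commands:
    - {"dp": [0.7,0,0],"yaw": 0,"grip": 0.05}
    - {"dp": [0.7,0,0],"yaw": 0,"grip": 0.05}

```text
time_s: 31.1
tcp_pos: [0.5541, -0.1717, 0.0623]
eef_rot: [-178.5, -1.4, -18.2]
contact_force: [0.0, 0.3, -0.9]
gripper_width: 0.0119
```

Call:
apply_moves:
  commands:
    - {"dp": [0.7,0,0],"yaw": 0,"grip": 0.05}
    - {"dp": [0.7,0,0],"yaw": 0,"grip": 0.05}

```text
time_s: 31.35
tcp_pos: [0.5543, -0.1718, 0.0622]
eef_rot: [-178.5, -1.4, -18.2]
contact_force: [-3.7, 1.5, 0.8]
gripper_width: 0.012
```

Run:
```python
from h import *
t=np.deg2rad(161.85)
for r in (.039,):plan([A[0]+r*np.cos(t),A[1]+r*np.sin(t),.0623],-18.15)
```

```text
t 31.35 at [ 0.5543 -0.1718  0.0622] [-178.55   -1.35  -18.19] F [-3.7  1.5  0.8] w 0.012
dp [-0.8 -0.1 -0.1] yaw -0.0007223958350780249
```

Call:
apply_moves:
  commands:
    - {"dp": [0.5,0,0],"yaw": 0,"grip": 0.05}
    - {"dp": [0.5,0,0],"yaw": 0,"grip": 0.05}

```text
time_s: 31.6
tcp_pos: [0.5544, -0.1719, 0.0621]
eef_rot: [-178.6, -1.3, -18.2]
contact_force: [-5.6, 1.6, 2.8]
gripper_width: 0.0115
```

Call:
apply_moves:
  commands:
    - {"dp": [-0.5,0,0.2],"yaw": 0,"grip": 0.05}
    - {"dp": [-0.5,0,0.2],"yaw": 0,"grip": 0.16}
    - {"dp": [-0.5,0,0.2],"yaw": 0,"grip": 0.22}
    - {"dp": [-0.5,0,0.2],"yaw": 0,"grip": 0.3}
    - {"dp": [-0.5,0,0.2],"yaw": 0,"grip": 0.35}
    - {"dp": [-0.5,0,0.2],"yaw": 0,"grip": 0.35}
  newtons: 3

```text
time_s: 32.35
tcp_pos: [0.555, -0.172, 0.0622]
eef_rot: [-178.5, -1.4, -18.2]
contact_force: [0.4, 0.2, -0.7]
gripper_width: 0.0306
```

Call:
apply_moves:
  commands:
    - {"dp": [0,0,-10],"yaw": 0,"grip": 0.35}
    - {"dp": [0,0,-35],"yaw": 0,"grip": 0.35}
    - {"dp": [-5,0,-75],"yaw": 0,"grip": 0.35}
    - {"dp": [-30,-50,-110],"yaw": 0,"grip": 0.35}
    - {"dp": [-60,-100,-120],"yaw": 0,"grip": 0.35}
    - {"dp": [-90,-160,-120],"yaw": 0,"grip": 0.35}
    - {"dp": [-100,-200,-120],"yaw": 0,"grip": 0.35}
    - {"dp": [-100,-200,-120],"yaw": 0,"grip": 0.35}

```text
time_s: 33.35
tcp_pos: [0.5188, 0.05, 0.1859]
eef_rot: [-178.5, -1.5, -18.0]
contact_force: [-0.4, 0.2, 0.2]
gripper_width: 0.0306
```

Run:
```python
from h import *
plan([.5,0,.1]);look(11)
c=load('s11.png');a=cv2.resize(c['color'][215:275,280:360,::-1],(800,600),interpolation=cv2.INTER_CUBIC);cv2.imwrite('pics/s11z.png',a)
c=load('t11.png');cv2.imwrite('pics/t11z.png',cv2.resize(c['color'][160:260,270:390,::-1],(720,600),interpolation=cv2.INTER_CUBIC))
```

```text
t 33.35 at [0.5188 0.05   0.1859] [-178.46   -1.51  -17.95] F [-0.4  0.2  0.2] w 0.0306
dp [-4.7 55.7 84.4] yaw None
```

View pics/s11z.png

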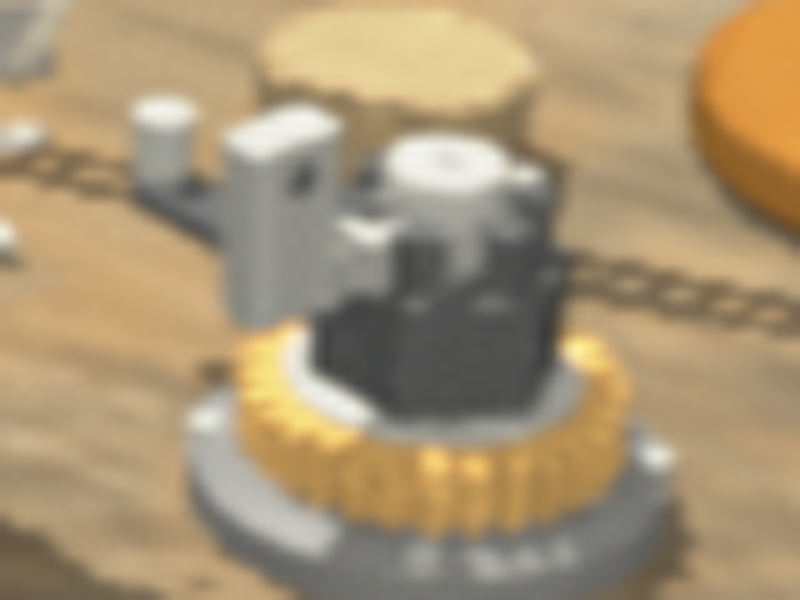

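View pics/t11z.png

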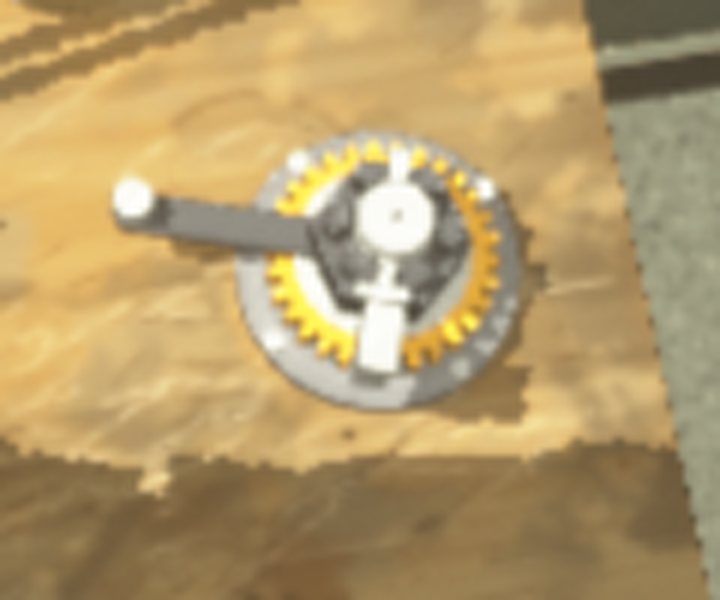

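Run:
```python
from h import *
c=load('t11.png');t=np.deg2rad(161.85);u=np.array([np.cos(t),np.sin(t)]);v=np.array([-u[1],u[0]])
for n,(x,y),z in (('tip',(400,148),.0605),('collar mid',(384,291),.063),('tab top mid',(379,338),.091),('spindle',(397,215),.071)):
    p=onz(c,270+x/6-.5,160+y/6-.5,z)[:2]-A;print(n,(p@u*1000).round(1),(p@v*1000).round(1))
```

```text
tip -24.4 -1.2
collar mid 21.7 -0.4
tab top mid 43.2 -1.6
spindle -0.1 -0.0
```

Run:
```python
from h import *
t=np.deg2rad(161.85);r=.070
for z in (.13,.066):plan([A[0]+r*np.cos(t),A[1]+r*np.sin(t),z],-18.15)
```

```text
t 33.45 at [0.5184 0.0477 0.1853] [-178.52   -1.44  -18.1 ] F [ 0.1 -1.5 -0.8] w 0.031
dp [ 69.1 198.8  51.9] yaw 0.0009473289571016676
t 33.45 at [0.5184 0.0477 0.1853] [-178.52   -1.44  -18.1 ] F [ 0.1 -1.5 -0.8] w 0.031
dp [ 67.5 200.4 115.9] yaw 0.0009473289571016676
```

Call:
apply_moves:
  commands:
    - {"dp": [20,60,10],"yaw": 0,"grip": 0.0}
    - {"dp": [40,115,15],"yaw": 0,"grip": 0.0}
    - {"dp": [55,165,20],"yaw": 0,"grip": 0.0}
    - {"dp": [63,200,40],"yaw": 0,"grip": 0.0}
    - {"dp": [63,200,50],"yaw": 0,"grip": 0.0}
    - {"dp": [62,200,80],"yaw": 0,"grip": 0.0}
    - {"dp": [61,200,115],"yaw": 0,"grip": 0.0}
    - {"dp": [61,200,123],"yaw": 0,"grip": 0.0}
    - {"dp": [61,200,123],"yaw": 0,"grip": 0.0}

```text
time_s: 34.58
tcp_pos: [0.5181, -0.1599, 0.0585]
eef_rot: [-178.6, -1.4, -18.2]
contact_force: [-0.2, 0.2, 0.5]
gripper_width: 0.0007
```

Run:
```python
from h import *
t=np.deg2rad(161.85);r=.0585
for r in (.06,.0585):plan([A[0]+r*np.cos(t),A[1]+r*np.sin(t),.058],-18.15)
c=snap('scene','s12.png');cv2.imwrite('pics/s12z.png',cv2.resize(c['color'][215:275,280:360,::-1],(800,600),interpolation=cv2.INTER_CUBIC))
```

```text
t 34.58 at [ 0.5181 -0.1599  0.0585] [-178.56   -1.4   -18.18] F [-0.2  0.2  0.5] w 0.0007
dp [16.2 -0.1  0.9] yaw -0.0004666883916337429
t 34.58 at [ 0.5181 -0.1599  0.0585] [-178.56   -1.4   -18.18] F [-0.2  0.2  0.5] w 0.0007
dp [17.7 -0.1  0.9] yaw -0.0004666883916337429
```

View pics/s12z.png

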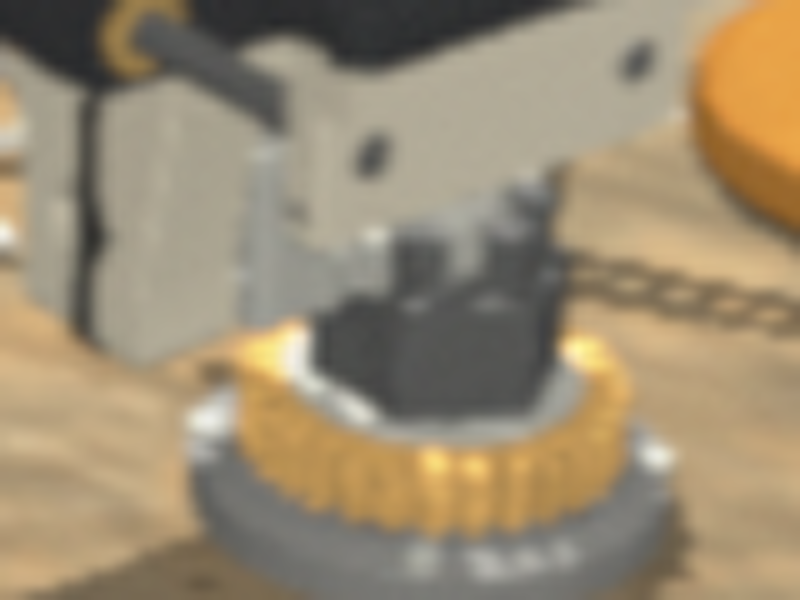

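Call:
apply_moves:
  commands:
    - {"dp": [4,0,0.2],"yaw": 0,"grip": 0.0}
    - {"dp": [8,0,0.4],"yaw": 0,"grip": 0.0}
    - {"dp": [12,0,0.5],"yaw": 0,"grip": 0.0}
    - {"dp": [12,0,0.5],"yaw": 0,"grip": 0.0}

```text
time_s: 35.12
tcp_pos: [0.5299, -0.1636, 0.0582]
eef_rot: [-178.5, -1.4, -18.2]
contact_force: [0.6, 0.4, 0.4]
gripper_width: 0.0007
```

Call:
apply_moves:
  commands:
    - {"dp": [2,0,0.1],"yaw": 0,"grip": 0.0}
    - {"dp": [2,0,0.1],"yaw": 0,"grip": 0.0}

```text
time_s: 35.38
tcp_pos: [0.5313, -0.1641, 0.0579]
eef_rot: [-178.5, -1.4, -18.2]
contact_force: [0.1, 0.0, 0.8]
gripper_width: 0.0004
```

Call:
apply_moves:
  commands:
    - {"dp": [1.5,0,0.1],"yaw": 0,"grip": 0.0}
    - {"dp": [1.5,0,0.1],"yaw": 0,"grip": 0.0}

```text
time_s: 35.62
tcp_pos: [0.5327, -0.1646, 0.0579]
eef_rot: [-178.5, -1.4, -18.2]
contact_force: [-0.8, 0.7, 0.3]
gripper_width: 0.0008
```

Call:
apply_moves:
  commands:
    - {"dp": [1,0,0],"yaw": 0,"grip": 0.0}
    - {"dp": [1,0,0],"yaw": 0,"grip": 0.0}

```text
time_s: 35.88
tcp_pos: [0.5331, -0.1648, 0.0578]
eef_rot: [-178.6, -1.4, -18.2]
contact_force: [-2.3, 1.2, 2.8]
gripper_width: 0.0007
```

Call:
apply_moves:
  commands:
    - {"dp": [1,0,0],"yaw": 0,"grip": 0.0}
    - {"dp": [1,0,0],"yaw": 0,"grip": 0.0}

```text
time_s: 36.12
tcp_pos: [0.5331, -0.1651, 0.0577]
eef_rot: [-178.6, -1.3, -18.2]
contact_force: [-6.8, 2.9, 4.2]
gripper_width: 0.0003
```

Call:
apply_moves:
  commands:
    - {"dp": [0.7,0,0],"yaw": 0,"grip": 0.0}
    - {"dp": [0.7,0,0],"yaw": 0,"grip": 0.0}

```text
time_s: 36.38
tcp_pos: [0.5332, -0.1652, 0.0576]
eef_rot: [-178.6, -1.2, -18.2]
contact_force: [-8.0, 3.4, 6.1]
gripper_width: 0.0003
```

Call:
apply_moves:
  commands:
    - {"dp": [-6,0,-1],"yaw": 0,"grip": 0.0}
    - {"dp": [-20,0,-5],"yaw": 0,"grip": 0.0}
    - {"dp": [-30,0,-50],"yaw": 0,"grip": 0.0}
    - {"dp": [-35,-20,-100],"yaw": 0,"grip": 0.0}
    - {"dp": [-40,-80,-125],"yaw": 0,"grip": 0.0}
    - {"dp": [-45,-140,-130],"yaw": 0,"grip": 0.0}
    - {"dp": [-50,-200,-130],"yaw": 0,"grip": 0.0}
    - {"dp": [-50,-200,-130],"yaw": 0,"grip": 0.0}
    - {"dp": [-50,-200,-130],"yaw": 0,"grip": 0.0}

```text
time_s: 37.5
tcp_pos: [0.5454, 0.0383, 0.1917]
eef_rot: [-178.5, -1.4, -18.1]
contact_force: [-0.8, -0.7, 0.3]
gripper_width: 0.0005
```

Run:
```python
from h import *
plan([.5,0,.1])
c=snap('top','t13.png');s=snap('scene','s13.png')
cv2.imwrite('pics/z13.png',np.hstack([cv2.resize(c['color'][165:245,280:360,::-1],(400,400),interpolation=cv2.INTER_CUBIC),cv2.resize(s['color'][215:275,285:345,::-1],(400,400),interpolation=cv2.INTER_CUBIC)]))
a=load('t11.png')['color'].astype(int)[165:245,280:360];b=c['color'].astype(int)[165:245,280:360];print(abs(a-b).mean())
```

```text
t 37.5 at [0.5454 0.0383 0.1917] [-178.54   -1.42  -18.11] F [-0.8 -0.7  0.3] w 0.0005
dp [-33.5  52.8  89.6] yaw None
12.593333333333334
```

View pics/z13.png

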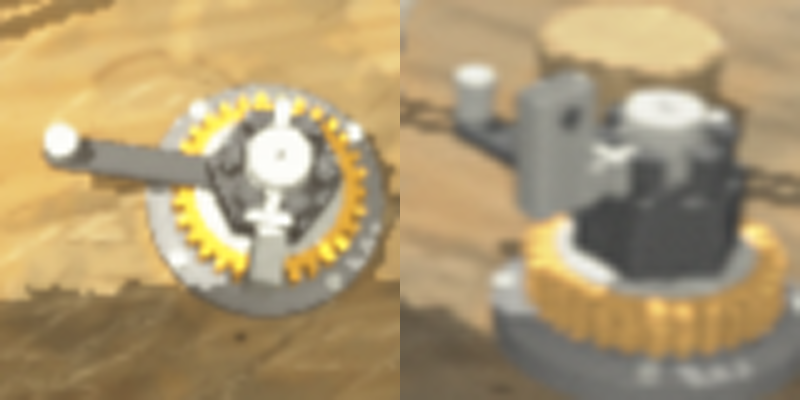

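View pics/t13.png

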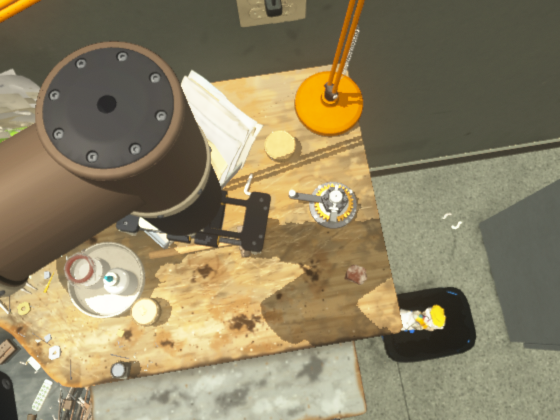

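Run:
```python
from h import *
for f in ('t9.png','t11.png','t13.png'):
    c=load(f);g=c['color'].min(2).astype(np.uint8)
    b=cv2.resize(g[180:206,282:304],None,fx=8,fy=8,interpolation=cv2.INTER_CUBIC)
    n,l,st,ce=cv2.connectedComponentsWithStats((b>160).astype(np.uint8));k=1+np.argmax(st[1:,4])
    p=onz(c,282+(ce[k][0]+.5)/8-.5,180+(ce[k][1]+.5)/8-.5,.051)[:2]-A;print(f,np.hypot(*p),np.rad2deg(np.arctan2(p[1],p[0])))
c=load('t13.png');t=np.deg2rad(161.85);u=np.array([np.cos(t),np.sin(t)])
for x,y,z in ((283,95,.0605),(267,216,.064)): print((onz(c,280+x/5-.5,165+y/5-.5,z)[:2]-A)@u)
close_job()
```

```text
t9.png 0.08020828557742771 72.33062915881102
t11.png 0.08020123567559206 72.45509154287086
t13.png 0.08024004199283764 72.50278135321139
-0.02566090057300761
0.021612416685035066
the job is handed in; nothing more can be done
```

The nut is tightened to a slot that lines up with the cross hole, the locking key is fully home, and I have handed the job in at about 37.5 s.

- **Tightening:** I pushed the lever clockwise. The push at the peg stayed near 1 N until the nut had turned about 0.75 rad, then rose to about 10 N.
- **Slot:** From that firm point I carried on about 1.0 rad to the next slot in line with the hole and never backed it off. I worked out the hole's direction from the bolt pattern on the foot and bright glints at the hole's edge. The key going in without resistance confirmed it.
- **Key:** It slid through with no measurable contact force until the collar met the nut at about 4–6 N. I let go, then checked it with shut fingers behind the tab, where it held firm at about 9 N.

**Last checks:**
- The lever was at 72.3–72.5° before and after the key went in, against about 71.9° wanted.
- The key's nose stands 25.7 mm out on the far side, against 26 mm expected. The first picture after letting go suggested it was 1–2 mm short, but the push and a second picture did not bear that out.
- The finger position and the camera disagreed by about 1.3° on the lever angle, so I aimed between the two.
- The wrist's last joint reached its limit while I was parking, which tilted the tool by about 6.5°. I brought that down to about 2° before picking up the key.
- I moved none of the other things on the bench. In the last picture the tin and the stone lie where they were; the hand and arm partly hide the hammer and hex key.

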